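# Run a batch of hand instruments through the UV sanitiser

## Task

The UV sanitiser stands open with the white magnifier of the last batch still in it: first lay that magnifier flat on the green mat, before any used instrument goes in. Then lay all the used instruments from the red mat flat on the chamber floor, none resting on another, shut the lid fully and, only with the lid down, turn the red rotary switch clockwise until it clicks over and stays at its on mark. Leave the other things on the bench alone.

Things in the scene. Friction and masses are not known exactly. Their poses are not given: they have to be found in the camera images.
- sanitiser: UV sanitiser, a low white case fixed on the bench. Origin on the bench under the chamber's centre; x points to its hinge side (away from the robot, give or take its yaw), y left, z up. Open chamber 200 (x) by 300 mm (y) inside, walls 8 mm, flat floor 30 mm and rim 80 mm above the bench. Right (-y) of it a 90 mm wide control panel with the switch, its top also 80 mm above the bench.
- lid (a joint): lid hinge, rad: 0 = shut; about 1.6 to 1.75 at the start = standing open, leaning back a little (stop 1.85). The lid (216 by 316 by 16 mm, 0.3 kg, white frame, amber window) turns about the chamber's far (+x) rim. The hinge is stiff (about 0.5 N m): the lid stays wherever it is left, and must be brought down and pressed (about 3 N at the tab) to its stop.
- lid_hinge (a point): middle of the lid's hinge line (which runs along the sanitiser's y), on the lid's underside at the far rim, 80 mm above the bench. Its axes turn with the lid: -x points along the lid to the grip tab, z out of its outer face, 16 mm above the underside.
- lid_tab (a point): middle of the black grip tab: 100 mm wide, 12 mm thick, reaching 25 mm beyond the middle of the lid's free edge; 228 mm from the hinge line, 8 mm above the lid's underside (89 mm above the bench when shut, about 305 mm when open). Axes as lid_hinge.
- switch (a joint): angle of the red rotary switch, rad: 0 = off, grows clockwise seen from above. Snap action, with spring detents at 0 and at 1.05 (on, green mark): it resists with up to 0.25 N m; let go before halfway (0.52) it springs back to 0, beyond that it jumps on to 1.05. Stop at 1.12.
- switch_grip (a point): point on the switch's axis in the middle of its grip, 115 mm above the bench. The grip is a bar 50 mm long (along this point's x), 14 mm wide (y), from 93 to 124 mm above the bench, on a disc of 52 mm diameter; z up. The axis is 203 mm to the right of and 35 mm nearer than the chamber's centre.
- red_mat: red mat, 340 (x) by 240 mm (y), 3 mm thick, fixed, with the used instruments (two to four of the four, side by side across it). Origin at the centre of its underside.
- green_mat: green mat for sanitised things, 220 (x) by 130 mm (y), 3 mm thick, fixed. Origin at the centre of its underside.
- clean_magnifier: sanitised white hand magnifier, lying in the chamber at the start: 160 mm long, white handle and round white-rimmed lens, about 80 g. The handle is a bar 18 mm wide and 18 mm high, from x -80 to +20 mm; the head (at most 56 mm wide, 8 to 19 mm high) from there to x +80 mm. Flat underside; origin on the underside at mid-length, near the balance point; x points along it to the head, z up.
- blue_magnifier: used blue hand magnifier: 160 mm long, blue handle and round blue-rimmed lens, about 80 g. The handle is a bar 18 mm wide and 18 mm high, from x -80 to +20 mm; the head (at most 56 mm wide, 8 to 19 mm high) from there to x +80 mm. Flat underside; origin on the underside at mid-length, near the balance point; x points along it to the head, z up.
- black_occluder: used black occluder: 160 mm long, black handle and a round black paddle, about 60 g. The handle is a bar 18 mm wide and 18 mm high, from x -80 to +20 mm; the head (at most 56 mm wide, 8 to 19 mm high) from there to x +80 mm. Flat underside; origin on the underside at mid-length, near the balance point; x points along it to the head, z up.
- orange_flipper: used orange lens flipper: 160 mm long, orange handle and a square head with four small lenses, about 70 g. The handle is a bar 18 mm wide and 18 mm high, from x -80 to +20 mm; the head (at most 56 mm wide, 8 to 19 mm high) from there to x +80 mm. Flat underside; origin on the underside at mid-length, near the balance point; x points along it to the head, z up.
- yellow_prism_bar: used yellow prism bar: 160 mm long, yellow handle and a stepped row of glass prisms 34 mm wide, about 90 g. The handle is a bar 18 mm wide and 18 mm high, from x -80 to +20 mm; the head (at most 56 mm wide, 8 to 19 mm high) from there to x +80 mm. Flat underside; origin on the underside at mid-length, near the balance point; x points along it to the head, z up.
- lens_solution: bystander, leave it alone: white lens-solution bottle with a red cap, 48 mm wide, 110 mm tall; origin at the centre of its underside.
- screwdriver: bystander, leave it alone: screwdriver with a red handle, 170 mm long, lying; origin at the centre of its underside.
- glasses_case: bystander, leave it alone: dark blue spectacle case, 60 by 160 by 40 mm, lying; origin at the centre of its underside.
Mind the look-alikes: they are no part of the job. Of the things shaped like the clean_magnifier, the white one is meant.

How it is judged (in metres and radians):
On the way, in this order (a step that is already met when the one before it is completed fails the run):
1. the white magnifier lies flat on the green mat (x of clean_magnifier in the frame of green_mat between -0.07 and 0.07 m and y of clean_magnifier in the frame of green_mat between -0.06 and 0.06 m and z of clean_magnifier in the frame of green_mat between -0.002 and 0.008 m and angle between clean_magnifier's own z axis and vertical below 0.05 rad and linear speed of clean_magnifier below 0.02 m/s), for 0.2 s.
2. every used instrument lies flat on the chamber floor, the lid still open (x of blue_magnifier in the frame of sanitiser between -0.1 and 0.1 m and y of blue_magnifier in the frame of sanitiser between -0.15 and 0.15 m and z of blue_magnifier in the frame of sanitiser between 0.02 and 0.0355 m and angle between each of blue_magnifier, black_occluder, orange_flipper, yellow_prism_bar's own z axis and vertical below 0.05 rad and linear speed of each of blue_magnifier, black_occluder, orange_flipper, yellow_prism_bar below 0.02 m/s and x of black_occluder in the frame of sanitiser between -0.1 and 0.1 m and y of black_occluder in the frame of sanitiser between -0.15 and 0.15 m and z of black_occluder in the frame of sanitiser between 0.02 and 0.0355 m and x of orange_flipper in the frame of sanitiser between -0.1 and 0.1 m and y of orange_flipper in the frame of sanitiser between -0.15 and 0.15 m and z of orange_flipper in the frame of sanitiser between 0.02 and 0.0355 m and x of yellow_prism_bar in the frame of sanitiser between -0.1 and 0.1 m and y of yellow_prism_bar in the frame of sanitiser between -0.15 and 0.15 m and z of yellow_prism_bar in the frame of sanitiser between 0.02 and 0.0355 m and value of joint lid above 0.3 rad), for 0.2 s.
3. the lid is shut (value of joint lid below 0.035 rad), for 0.2 s.
4. the switch has clicked over to on (value of joint switch above 0.95 rad), for 0.2 s.
At the end, for the whole second after the job is handed in: White magnifier flat on the green mat (middle within 70 mm along, 60 mm across of its centre); every used instrument flat in the chamber (within 0.05 rad and 5.5 mm of its floor), all at rest; lid shut (under 0.035 rad); switch clicked over to on (over 0.95 rad) (all of step 1 and x of blue_magnifier in the frame of sanitiser between -0.1 and 0.1 m and y of blue_magnifier in the frame of sanitiser between -0.15 and 0.15 m and z of blue_magnifier in the frame of sanitiser between 0.02 and 0.0355 m and angle between each of blue_magnifier, black_occluder, orange_flipper, yellow_prism_bar's own z axis and vertical below 0.05 rad and linear speed of each of blue_magnifier, black_occluder, orange_flipper, yellow_prism_bar below 0.02 m/s and x of black_occluder in the frame of sanitiser between -0.1 and 0.1 m and y of black_occluder in the frame of sanitiser between -0.15 and 0.15 m and z of black_occluder in the frame of sanitiser between 0.02 and 0.0355 m and x of orange_flipper in the frame of sanitiser between -0.1 and 0.1 m and y of orange_flipper in the frame of sanitiser between -0.15 and 0.15 m and z of orange_flipper in the frame of sanitiser between 0.02 and 0.0355 m and x of yellow_prism_bar in the frame of sanitiser between -0.1 and 0.1 m and y of yellow_prism_bar in the frame of sanitiser between -0.15 and 0.15 m and z of yellow_prism_bar in the frame of sanitiser between 0.02 and 0.0355 m and value of joint lid below 0.035 rad and value of joint switch above 0.95 rad); the robot touches nothing.
It fails at once if a used instrument goes into the chamber while the sanitised magnifier is still in it ((x of clean_magnifier in the frame of sanitiser between -0.1 and 0.1 m and y of clean_magnifier in the frame of sanitiser between -0.15 and 0.15 m and z of clean_magnifier in the frame of sanitiser between 0.02 and 0.075 m) and ((x of blue_magnifier in the frame of sanitiser between -0.1 and 0.1 m and y of blue_magnifier in the frame of sanitiser between -0.15 and 0.15 m and z of blue_magnifier in the frame of sanitiser between 0.02 and 0.075 m) or (x of black_occluder in the frame of sanitiser between -0.1 and 0.1 m and y of black_occluder in the frame of sanitiser between -0.15 and 0.15 m and z of black_occluder in the frame of sanitiser between 0.02 and 0.075 m) or (x of orange_flipper in the frame of sanitiser between -0.1 and 0.1 m and y of orange_flipper in the frame of sanitiser between -0.15 and 0.15 m and z of orange_flipper in the frame of sanitiser between 0.02 and 0.075 m) or (x of yellow_prism_bar in the frame of sanitiser between -0.1 and 0.1 m and y of yellow_prism_bar in the frame of sanitiser between -0.15 and 0.15 m and z of yellow_prism_bar in the frame of sanitiser between 0.02 and 0.075 m))).
It fails at once if the lamp is switched on with the lid not down (value of joint switch above 0.6 rad and value of joint lid above 0.06 rad).
It fails at once if another thing on the bench is moved by more than 60 mm (distance of any of lens_solution, screwdriver, glasses_case from where it was at the start of the episode above 0.06 m).
Of blue_magnifier, black_occluder, orange_flipper, yellow_prism_bar only 2 to 4 are there at a start; the rules pass over those that are not, and their reading is None.
At some moment in a run one of blue_magnifier, black_occluder, orange_flipper, yellow_prism_bar may be knocked a few centimetres aside while the robot is not near it.
Once in a run the grip may slacken for a moment while it holds something.
It also fails if it takes over 210 s, if anything falls off the work surface, if the arm or the gripper's body presses on something with over 40 N, if the wrist force passes 120 N, or if a joint passes its speed limit or range.

## Robot

A 6-joint arm with a two-finger parallel gripper is mounted at the origin on the work surface. World frame = base frame: x ahead of the robot, y to its left, z up, the work surface at z = 0. Lengths are in mm, angles in rad, forces in N, time in s.
With the tool pointing down it reaches from about 325 to 900 mm from the base axis. Payload 3.5 kg.
Tool frame: the origin (TCP) lies on the mounting face of the last link; the fingertips stand 173 mm ahead of it and the grasp point (between the pads) lies 155 mm ahead of it; y points along the fingers, x is the direction in which the jaws open and shut, and the axes are right-handed (so a half turn about y gives the same grasp; the last joint's range is limited). The gripper opens to 85 mm and grips with 20 to 120 N. Pads are 22 mm wide; open, the fingers measure 114 mm over their backs; the gripper's body (76 mm by 85 mm) begins 54 mm behind the grasp point. The pads swing forward as they close: fully open they stand 13 mm farther back than shut.
Start: joints at [-1.399, 0.276, -0.026, 1.268, 0, 1.467], TCP at [169.584, -601.551, 404.713] pointing down, gripper open.
Joint ranges: [-3.12, 3.12], [-0.85, 1.88], [-1.08, 1.24], [-1.95, 2.15], [-1.57, 1.53], [-3.14, 3.14]. Speed limits (rad/s): [2.57, 2.57, 3.14, 3.14, 3.14, 3.14].

## Interface

Orientations are given as a 3x3 rotation matrix whose columns are the frame's x, y, z axes.
In Python, from rig import telemetry, eyes, finish_job gives the robot as it stands. The module is installed in compiled form; this text tells all that it offers.
- The arm moves only by the shell command python3 -m jog 'ROWS'. ROWS is JSON, a list of rows, each a list of 5 numbers: the closure, from 0 (fully open) to 1 (shut), then the shift along the tool's x, y, z in m, then the turn about the tool's y in degrees. In form: [[claw, dx, dy, dz, roll], ...]. A call has 1 to 12 rows; each row is the pose to reach, as a shift and turn from the pose commanded when the call began, along the tool's axes at that moment; what a row does not reach only later rows make up. A row lasts 1/8 s, in which the tool goes at most 62.5 mm and 10.7 degrees, less where a joint would pass 70% of its speed; a pose out of reach is approached as far as the arm can. A call with a gripper value outside its range is refused whole. The fingers move at their own pace and stop on an object; the grip force is fixed at half the most. Time passes only in rows, so rows that repeat a pose let the fingers close. It gives the time, the measured TCP pose, the force and the opening at its end, in the units of the state.
- telemetry.state(): the state, without advancing time (a new reading comes with each control period).
- eyes.read_camera(name): name is "side" or "top"; returns a dict with "img" (400x640x3 uint8, red, green, blue), "range_z" (400x640 float32, mm along the optical axis (not along the pixel's ray), 0 where there is no reading), "K" (3x3 intrinsics, pixels), "dist" ([k1, k2, p1, p2, k3] as OpenCV has them; the pictures are not rectified), "extrinsics" (4x4, takes a point from camera to world coordinates). Camera axes: x right, y down, z forward; pixel columns grow to the right and rows downward; lengths in mm; the calibration is good to about 2 mm. A picture is of the moment at which its call begins.
- finish_job(): hands the job in, once; it reports no verdict.
The state is a dict: "time_s": time; "qpos": joint angles; "qvel": joint speeds; "joint_efforts": joint torques, N m; "position": TCP position; "ee_rot": TCP orientation; "contact_force": force on the tool from outside, world axes, zero at the start; "wrist_torque": the same for the moment, N m; "opening": finger opening in mm.
Only numpy, scipy, OpenCV 4.12 (cv2) and the standard library are available. Lean on these libraries where they do the work, as an engineer would, in place of code of your own. Each camera call takes 0.05 s, during which the arm holds its last target.

## Working session

There is one attempt and no reset: what is moved stays moved. The work goes in short steps, Python scripts to look and compute and a shell command to move; the robot and the scene stay as the last step left them, time stands still between calls to the robot, and variables do not carry over. Pictures are saved under pics/ and viewed, and the job is handed in when it is done.

```bash
mkdir -p pics; ls; python3 - <<'E'
from rig import telemetry, eyes
import cv2, numpy as np
s=telemetry.state(); print({k:np.round(v,3).tolist() for k,v in s.items()})
for n in("side","top"):
    c=eyes.read_camera(n); cv2.imwrite(f"pics/{n}0.png",c["img"][:,:,::-1]); print(n,np.round(c["K"],1).tolist(),c["dist"],np.round(c["extrinsics"],3).tolist())
    np.savez(f"{n}0.npz",**c)
E
```

```text
pics
{'time_s': 0.0, 'qpos': [-1.399, 0.277, -0.028, 1.268, -0.0, 1.467], 'qvel': [-0.002, -0.001, 0.0, -0.002, 0.001, -0.001], 'joint_efforts': [-0.001, -44.551, 29.52, 0.016, -0.0, 0.0], 'position': [169.522, -601.142, 403.543], 'ee_rot': [[0.271, -0.0, 0.962], [-0.962, 0.002, 0.271], [-0.002, -1.0, 0.0]], 'contact_force': [-0.896, 0.159, -0.439], 'wrist_torque': [0.049, 0.037, 0.034], 'opening': 85.734}
side [[468.4, 0.0, 322.0], [0.0, 468.4, 197.7], [0.0, 0.0, 1.0]] [-0.13591172  0.          0.          0.          0.        ] [[-0.973, -0.138, 0.185, 199.645], [-0.23, 0.605, -0.762, 1269.343], [-0.007, -0.784, -0.62, 1007.175], [0.0, 0.0, 0.0, 1.0]]
top [[477.6, 0.0, 317.8], [0.0, 477.6, 197.7], [0.0, 0.0, 1.0]] [-0.03141958  0.          0.          0.          0.        ] [[0.026, -0.994, 0.109, 333.194], [-1.0, -0.028, -0.014, 129.113], [0.017, -0.109, -0.994, 1428.235], [0.0, 0.0, 0.0, 1.0]]
```

View pics/side0.png

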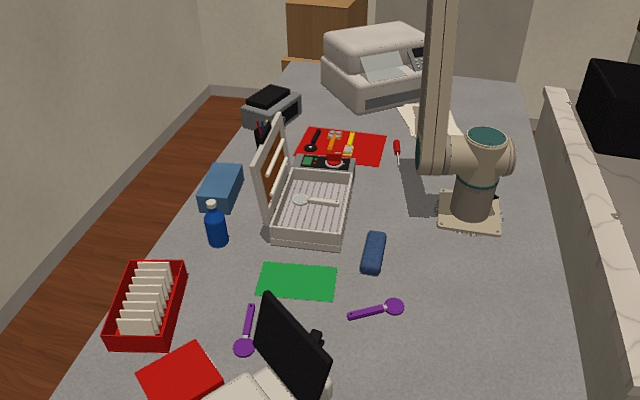

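View pics/top0.png

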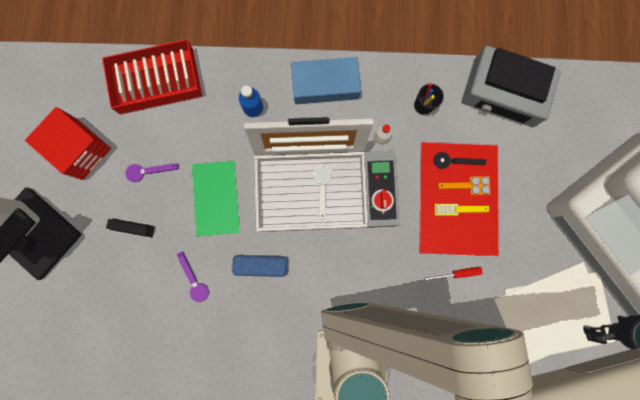

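The top view shows the chamber in the middle (256–365, 155–230) with the white magnifier in it: handle at the bottom, head near (322,174). The lid stands open along its upper edge, with the grip tab at (308,121). The switch is at (382,201). The green mat is at (215,198). The red mat is at (460,198) and holds three instruments: black occluder (460,160), orange flipper (465,186) and yellow prism bar (462,209). There is no blue magnifier on it. The lens solution is at (385,132), the screwdriver at (455,274) and the case at (260,266).

Candidates for "magnifier": white in the chamber (322,190), purple at (150,172) and purple at (193,277). Only the white one fits.

```bash
cat > h.py <<'E'
import numpy as np, cv2
from rig import eyes, telemetry
def ray(c,uv):
    uv=np.asarray(uv,float).reshape(-1,1,2)
    n=cv2.undistortPoints(uv,c["K"],c["dist"]).reshape(-1,2)
    d=np.c_[n,np.ones(len(n))]@c["extrinsics"][:3,:3].T
    return c["extrinsics"][:3,3],d
def plane(c,uv,z):
    o,d=ray(c,uv); return o+d*((z-o[2])/d[:,2])[:,None]
def deep(c,uv):
    uv=np.asarray(uv).reshape(-1,2); o,d=ray(c,uv); return o+d*c["range_z"][uv[:,1].astype(int),uv[:,0].astype(int)][:,None]
def tri(c1,p1,c2,p2):
    o1,d1=ray(c1,p1);o2,d2=ray(c2,p2);d1=d1[0]/np.linalg.norm(d1[0]);d2=d2[0]/np.linalg.norm(d2[0])
    t=np.linalg.lstsq(np.c_[d1,-d2],o2-o1,rcond=None)[0];a=o1+t[0]*d1;b=o2+t[1]*d2
    return (a+b)/2,np.linalg.norm(a-b)
HSV={"green":((45,120,60),(75,255,255)),"orange":((8,150,120),(20,255,255)),"yellow":((22,140,120),(34,255,255)),"black":((0,0,0),(180,255,60)),"red":((0,180,90),(6,255,255))}
def mask(c,col,roi):
    h=cv2.cvtColor(c["img"],cv2.COLOR_RGB2HSV); m=cv2.inRange(h,*HSV[col]); k=np.zeros_like(m);x0,y0,x1,y1=roi;k[y0:y1,x0:x1]=255
    return m&k
def px(m): y,x=np.nonzero(m); return np.c_[x,y]
def big(m):
    n,l,s,ce=cv2.connectedComponentsWithStats(m); i=1+np.argmax(s[1:,4]); return (l==i).astype(np.uint8)*255
def yaw(R): return np.degrees(np.arctan2(R[1,0],R[0,0]))
E
cat > crop.py <<'E'
import sys;from h import *
n,x0,y0,x1,y1,f=sys.argv[1],*map(int,sys.argv[2:6]),sys.argv[6]
c=eyes.read_camera(n);im=c["img"][y0:y1,x0:x1,::-1];k=min(800/im.shape[1],600/im.shape[0]);k=int(k)
cv2.imwrite("pics/"+f,cv2.resize(im,None,fx=k,fy=k,interpolation=cv2.INTER_CUBIC));print("scale",k)
E
python3 crop.py top 190 110 510 290 topA.png; python3 crop.py side 230 110 400 270 sideA.png
```

```text
scale 2
scale 3
```

```bash
python3 - <<'E'
from h import *
t=eyes.read_camera("top");s=eyes.read_camera("side")
for nm,roi in(("green",(180,140,250,250)),):
    m=big(mask(t,nm,roi)); r=cv2.minAreaRect(px(m).astype(np.float32)); print(nm,np.round(plane(t,cv2.boxPoints(r),3),0).tolist(), np.round(np.median(deep(t,px(m)),0),1))
m=big(mask(t,"red",(415,135,505,260))); r=cv2.minAreaRect(px(m).astype(np.float32)); print("red",np.round(plane(t,cv2.boxPoints(r),3),0).tolist())
for nm in("orange","yellow","black"):
    m=big(mask(t,nm,(425,147,495,225))); p=px(m); d=deep(t,p); 
    r=cv2.minAreaRect(plane(t,p,20)[:,:2].astype(np.float32)); print(nm,len(p),np.round(r[0]),np.round(r[1]),round(r[2],1),"zpct",np.round(np.percentile(d[:,2],[10,50,90]),1))
    m=big(mask(s,nm,(280,122,390,170))); p=px(m); d=deep(s,p); r=cv2.minAreaRect(plane(s,p,20)[:,:2].astype(np.float32));print("  side",len(p),np.round(r[0]),np.round(r[1]),round(r[2],1),"z",np.round(np.percentile(d[:,2],[10,50,90]),1))
E
```

```text
green [[583.0, 493.0, 3.0], [595.0, 366.0, 3.0], [379.0, 342.0, 3.0], [367.0, 467.0, 3.0]] [479.2 417.    1.1]
red [[667.0, -199.0, 3.0], [675.0, -437.0, 3.0], [335.0, -432.0, 3.0], [330.0, -200.0, 3.0]]
orange 360 [ 539. -326.] [ 55. 160.] 1.6 zpct [ 5.3 15.5 21.9]
  side 111 [ 542. -316.] [155.  55.] 80.4 z [ 6.1 18.3 24.3]
yellow 196 [ 469. -352.] [15. 97.] 1.6 zpct [15.2 19.8 22.9]
  side 61 [ 470. -348.] [ 19. 104.] 2.4 z [14.1 21.2 25.6]
black 300 [ 614. -314.] [ 43. 153.] 1.8 zpct [ 6.2 13.3 22.6]
  side 274 [ 532. -156.] [178.  76.] 3.9 z [78.2 81.4 84.4]
```

View pics/topA.png

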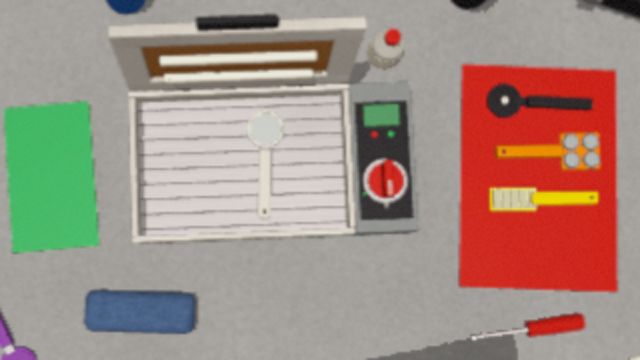

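View pics/sideA.png

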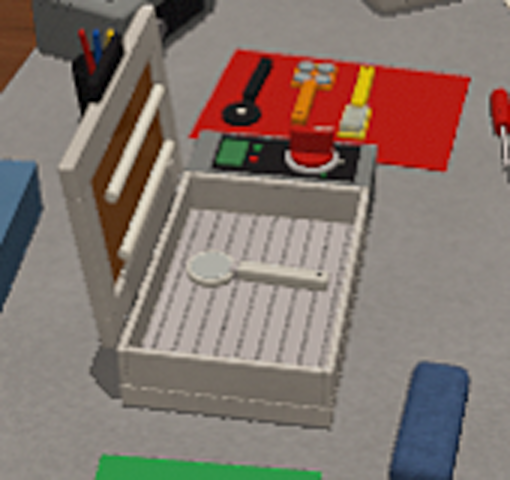

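The white magnifier in the chamber is confirmed: white rim and handle, head end at about (322,174) and tail at (322,217). The two purple ones lie well away, to the left of the case. Next I'll measure the sanitiser pose, the magnifier, the switch and the tab.

```bash
python3 - <<'E'
from h import *
t=eyes.read_camera("top");s=eyes.read_camera("side")
def allpts(c,roi):
    x0,y0,x1,y1=roi; X,Y=np.meshgrid(np.arange(x0,x1),np.arange(y0,y1)); uv=np.c_[X.ravel(),Y.ravel()]
    return uv,deep(c,uv)
uv,P=allpts(t,(240,150,405,240))
k=(P[:,2]>70)&(P[:,2]<90); print("n",k.sum(),np.median(P[k,2]))
r=cv2.minAreaRect(P[k,:2].astype(np.float32));print("rim+panel",np.round(r[0],1),np.round(r[1],1),r[2],np.round(cv2.boxPoints(r)).tolist())
k=(P[:,2]>22)&(P[:,2]<38); print("floor z",np.median(P[k,2]),k.sum())
r=cv2.minAreaRect(P[k,:2].astype(np.float32));print("floor",np.round(r[0],1),np.round(r[1],1),r[2])
h=cv2.cvtColor(t["img"],cv2.COLOR_RGB2HSV)
m=mask(t,"red",(365,185,400,215)); m|=cv2.inRange(h,(174,150,80),(180,255,255))*0; p=px(big(m)); print("switch red px",p.mean(0),p.min(0),p.max(0),plane(t,[p.mean(0)],93),np.percentile(deep(t,p)[:,2],[5,50,98]))
# magnifier: points above floor
uv,P=allpts(t,(264,160,358,225)); k=(P[:,2]>39)&(P[:,2]<60)
im=np.zeros((400,640),np.uint8); im[uv[k,1],uv[k,0]]=255; p=px(big(im)); print("mag",len(p),p.min(0),p.max(0),p.mean(0)); r=cv2.minAreaRect(plane(t,p,46)[:,:2].astype(np.float32)); print(r,np.percentile(deep(t,p)[:,2],[10,50,90]))
uv,P=allpts(t,(245,110,375,160)); k=(P[:,2]>290); p=P[k]
blk=(h[...,2]<60); q=uv[blk[uv[:,1],uv[:,0]]]; D=deep(t,q); D=D[D[:,2]>280]; print("tab",len(D),np.median(D,0),D.min(0),D.max(0))
for a,b in(((322,217),None),):pass
for c,roi in((t,(370,100,405,148)),):
    uv,P=allpts(c,roi);k=P[:,2]>20;print("bottle",P[k].min(0),P[k].max(0))
E
```

```text
n 3320 78.49130902221611
rim+panel [506.6  88.2] [219.8 406.8] 3.809098720550537 [[383.0, 284.0], [411.0, -122.0], [630.0, -108.0], [603.0, 298.0]]
floor z 28.850115780591295 6422
floor [501.1  95.2] [209.7 380.5] 3.8330557346343994
switch red px [382.22099448 198.89502762] [375 190] [390 207] [[481.67580686 -71.25587158  93.        ]] [ 87.70193071  94.46175793 125.35837247]
mag 235 [316 175] [325 218] [321.31914894 198.15319149]
((489.09417724609375, 98.4422378540039), (125.8840560913086, 25.775035858154297), 6.000983715057373) [41.68180218 45.50435875 49.38436748]
tab 208 [639.72348814 139.39205808 315.39121914] [333.19375903  93.6001509  296.80595263] [ 648.01600266  187.38813655 1428.23464309]
bottle [333.19375903 -99.35509597  20.77855463] [ 705.17457817  129.11342321 1428.23464309]
```

```bash
python3 - <<'E'
from h import *
t=eyes.read_camera("top");s=eyes.read_camera("side")
print("tail,neck,headend top",np.round(plane(t,[(322.2,218.2),(322.5,184),(322.8,164.8)],47),1).tolist())
# side crop scale3 offset (230,110): tail (326,281), neck(236,269), head left(186,268)
f=lambda x,y:(230+x/3,110+y/3)
print("side",np.round(plane(s,[f(326,279),f(237,269),f(187,266)],47),1).tolist())
print("tri tail",tri(t,(322.2,217.5),s,f(325,276)),"neck",tri(t,(322.5,184),s,f(237,267)))
# triangulate red-mat handles: tail ends; black tail top (592,104)/2, side(265,60); orange neck (560,152), side (311,85)?; yellow tail(598,197) side(369,68)
g=lambda x,y:(190+x/2,110+y/2)
for n,a,b in(("black tail",(591,104),(265,61)),("orange tail",(499,152),(302,119)),("yellow tail",(597,197),(370,68))): print(n,tri(t,g(*a),s,f(*b)))
for k,nm in((0,"white"),): pass
st=telemetry.state(); print(yaw(st["ee_rot"]))
E
python3 crop.py top 295 155 350 225 mag.png
```

```text
tail,neck,headend top [[425.6, 95.5, 47.0], [525.6, 97.2, 47.0], [582.5, 97.7, 47.0]]
side [[426.4, 104.0, 47.0], [525.1, 108.6, 47.0], [580.1, 115.7, 47.0]]
tri tail (array([428.54899772,  95.58265868,  44.10696105]), np.float64(1.356749258813274)) neck (array([527.36243731,  97.14284253,  40.39299216]), np.float64(1.6621684929216423))
black tail (array([ 614.82365576, -397.67736822,   10.27156   ]), np.float64(4.353898387919514))
orange tail (array([ 533.41104312, -255.60842214,   14.06252004]), np.float64(1.7818827032251392))
yellow tail (array([ 469.56373047, -403.65926644,   14.76998832]), np.float64(1.6393362074600255))
-74.2578734871086
scale 8
```

View pics/mag.png

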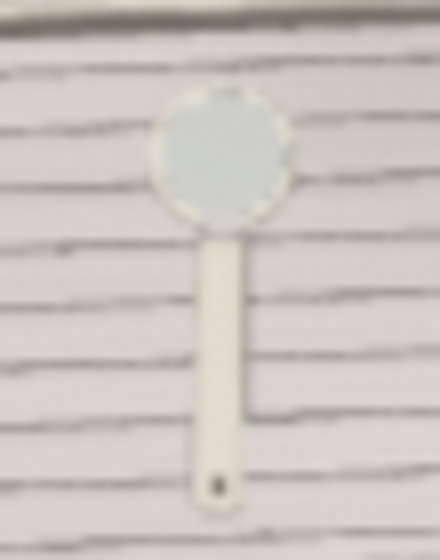

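```bash
cat > go.py <<'E'
# go.py x y z yaw(of tool x axis): prints the shift in tool axes from now
import sys;from h import *
s=telemetry.state();R=s["ee_rot"];x,y,z,a=map(float,sys.argv[1:5])
d=np.array([x,y,z])-s["position"];v=R.T@d/1000
print("dx dy dz",np.round(v,4),"roll",round((yaw(R)-a+180)%360-180,1),"dist",round(np.linalg.norm(d)),"t",s["time_s"],"open",round(float(s["opening"]),1),"tilt",np.round(R[:,1],3))
E
python3 go.py 490 96.5 340 -89.2
```

```text
dx dy dz [-0.5849  0.0647  0.4978] roll 14.9 dist 771 t 0.55 open 85.2 tilt [ 0. -0. -1.]
```

```bash
python3 -m jog '[[0.4,-0.585,0.0,0.498,15],[0.4,-0.585,0.0,0.498,15],[0.4,-0.585,0.0,0.498,15],[0.4,-0.585,0.0,0.498,15],[0.4,-0.585,0.0,0.498,15],[0.4,-0.585,0.0,0.498,15],[0.4,-0.585,0.0,0.498,15],[0.4,-0.585,0.0,0.498,15],[0.4,-0.585,0.0,0.498,15],[0.4,-0.585,0.0,0.498,15],[0.4,-0.585,0.0,0.498,15],[0.4,-0.585,0.0,0.498,15]]'; python3 go.py 490 96.5 260 -89.2
```

```text
time_s: 2.05
position: [483.1, 76.5, 405.2]
ee_rot: [[0.024, 0.001, 1.0], [-1.0, 0.004, 0.024], [-0.004, -1.0, 0.001]]
contact_force: [1.5, -0.8, -0.4]
opening: 51.2
dx dy dz [-0.0193  0.1453  0.0072] roll 0.6 dist 147 t 2.05 open 51.2 tilt [ 0.001  0.004 -1.   ]
```

```bash
python3 -m jog '[[0.4,-0.019,0.06,0.010,0.6],[0.4,-0.019,0.12,0.010,0.6],[0.4,-0.019,0.145,0.010,0.6],[0.4,-0.019,0.145,0.010,0.6],[0.4,-0.019,0.145,0.010,0.6]]'; python3 go.py 495 96.5 206 -89.2; python3 crop.py top 240 110 420 250 t1.png;  python3 crop.py side 230 110 400 270 s1.png
```

```text
time_s: 2.68
position: [493.6, 79.3, 261.2]
ee_rot: [[0.028, 0.002, 1.0], [-1.0, 0.014, 0.028], [-0.014, -1.0, 0.002]]
contact_force: [0.1, -0.6, 1.0]
opening: 51.2
dx dy dz [-0.0164  0.0554  0.0018] roll 0.8 dist 58 t 2.675 open 51.2 tilt [ 0.002  0.014 -1.   ]
scale 4
scale 3
```

View pics/s1.png

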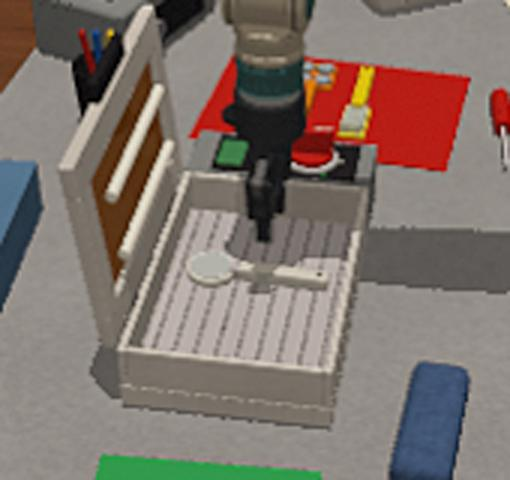

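```bash
python3 -m jog '[[0.4,0,0,0,0],[0.4,0,0,0,0],[0.4,0,0,0,0]]'; python3 go.py 495 96.5 206 -89.2; python3 -c "
from rig import telemetry as t;s=t.state();print(s['qpos'],s['joint_efforts'])"
```

```text
time_s: 3.15
position: [492.7, 79.3, 260.1]
ee_rot: [[0.028, 0.0, 1.0], [-1.0, 0.014, 0.028], [-0.014, -1.0, 0.0]]
contact_force: [-0.6, -0.2, 0.0]
opening: 51.2
dx dy dz [-0.0164  0.0544  0.0027] roll 0.8 dist 57 t 3.15 open 51.2 tilt [ 0.     0.014 -1.   ]
[ 0.02655659  0.18044863 -0.47904154  0.91086097  0.01391727  3.14059885] [-6.12213596e-03 -3.47767174e+01  2.48942810e+01 -9.05238558e-03
  3.90956202e-02 -1.11660646e-05]
```

The last joint has reached its range limit, so I'll turn the gripper half round, which gives the same grasp.

```bash
python3 -m jog '[[0.4,0,-0.06,0,-10],[0.4,0,-0.06,0,-20],[0.4,0,-0.06,0,-30],[0.4,0,-0.06,0,-40],[0.4,0,-0.06,0,-50],[0.4,0,-0.06,0,-60],[0.4,0,-0.06,0,-70],[0.4,0,-0.06,0,-80],[0.4,0,-0.06,0,-90],[0.4,0,-0.06,0,-90]]'; python3 go.py 495 96.5 280 90.8;
```

```text
time_s: 4.4
position: [492.6, 78.5, 319.7]
ee_rot: [[1.0, -0.001, -0.026], [0.026, 0.014, 1.0], [-0.0, -1.0, 0.014]]
contact_force: [0.5, -0.3, 1.2]
opening: 51.0
dx dy dz [0.0028 0.04   0.0174] roll -89.3 dist 44 t 4.4 open 51.0 tilt [-0.001  0.014 -1.   ]
```

```bash
python3 -m jog '[[0.4,0,0,0,-10],[0.4,0,0,0,-20],[0.4,0,0,0,-30],[0.4,0,0,0,-40],[0.4,0,0,0,-50],[0.4,0,0,0,-60],[0.4,0,0,0,-70],[0.4,0,0,0,-80],[0.4,0,0,0,-88],[0.4,0,0,0,-88]]'; python3 go.py 495 96.5 260 90.8;
```

```text
time_s: 5.65
position: [492.7, 78.4, 319.7]
ee_rot: [[0.011, -0.001, -1.0], [1.0, 0.014, 0.011], [0.014, -1.0, 0.001]]
contact_force: [-0.7, -0.3, 0.2]
opening: 51.3
dx dy dz [ 0.0173  0.06   -0.0022] roll -1.4 dist 62 t 5.65 open 51.3 tilt [-0.001  0.014 -1.   ]
```

```bash
python3 -m jog '[[0.4,0.017,0.05,-0.002,-1.4],[0.4,0.017,0.08,-0.002,-1.4],[0.4,0.017,0.10,-0.002,-1.4],[0.4,0.017,0.10,-0.002,-1.4],[0.4,0.017,0.10,-0.002,-1.4]]'; python3 go.py 495 96.5 206 90.8;python3 crop.py top 240 110 420 250 t1.png;  python3 crop.py side 230 110 400 270 s1.png
```

```text
time_s: 6.28
position: [495.3, 96.8, 220.8]
ee_rot: [[-0.015, 0.001, -1.0], [1.0, 0.014, -0.015], [0.014, -1.0, -0.001]]
contact_force: [0.2, -0.1, 0.4]
opening: 51.0
dx dy dz [-0.0005  0.0148  0.0003] roll 0.1 dist 15 t 6.275 open 51.0 tilt [ 0.001  0.014 -1.   ]
scale 4
scale 3
```

View pics/s1.png

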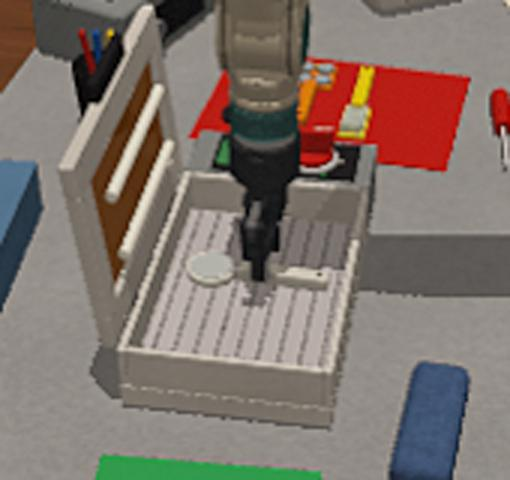

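The side view shows the fingers straddling the handle at crop (258,270), just behind the head. Now going down and closing.

```bash
python3 -m jog '[[0.4,-0.003,0.015,0,0],[0.4,-0.003,0.015,0,0],[1,-0.003,0.015,0,0],[1,-0.003,0.015,0,0],[1,-0.003,0.015,0,0],[1,-0.003,0.015,0,0],[1,-0.003,0.015,0,0],[1,-0.003,0.015,0,0]]'; python3 -m jog '[[1,0,-0.03,0,0],[1,0,-0.06,0,0],[1,0,-0.09,0,0],[1,0,-0.11,0,0],[1,0,-0.11,0,0]]'; python3 go.py 495 417 315 90.8;python3 crop.py top 240 110 420 250 t1.png;  python3 crop.py side 200 70 400 270 s1.png
```

```text
time_s: 7.38
position: [495.1, 94.1, 205.4]
ee_rot: [[-0.017, 0.0, -1.0], [1.0, 0.014, -0.017], [0.014, -1.0, -0.001]]
contact_force: [-1.0, 0.9, 3.6]
opening: 16.2
time_s: 8.0
position: [495.4, 92.5, 316.0]
ee_rot: [[-0.017, 0.002, -1.0], [1.0, 0.014, -0.017], [0.014, -1.0, -0.002]]
contact_force: [-0.2, -0.5, -1.2]
opening: 16.6
dx dy dz [ 0.3244  0.0055 -0.0051] roll 0.2 dist 324 t 8.0 open 16.6 tilt [ 0.002  0.014 -1.   ]
scale 4
scale 3
```

View pics/s1.png

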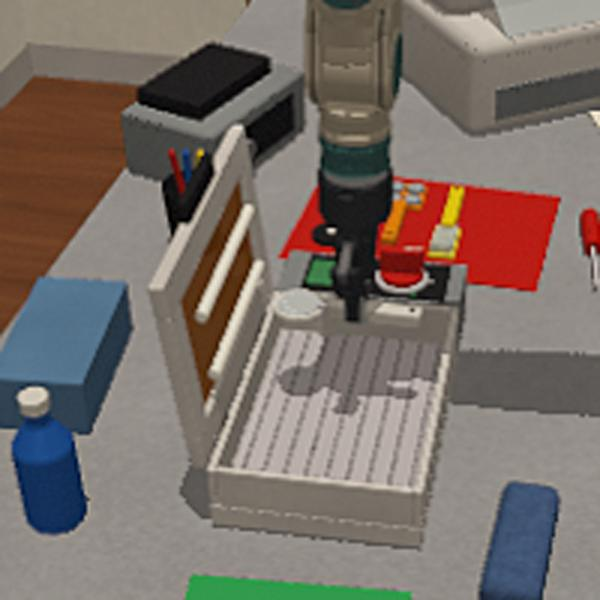

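The white magnifier is held level at s1 crop (350,305), with its shadow on the chamber floor below. Carrying it to the green mat.

```bash
python3 -m jog '[[1,0.03,0,0,0],[1,0.07,0,0.003,0],[1,0.11,0,0.006,0],[1,0.15,0,0.008,0],[1,0.19,0,0.01,-1],[1,0.23,0,0.012,-2],[1,0.27,0,0.013,-4],[1,0.30,0,0.014,-5.5],[1,0.323,0,0.015,-5.5],[1,0.323,0,0.015,-5.5],[1,0.323,0,0.015,-5.5]]';  python3 go.py 474 416 180 96.6; python3 crop.py side 200 130 400 330 s1.png
```

```text
time_s: 9.48
position: [474.1, 414.5, 318.7]
ee_rot: [[-0.112, -0.002, -0.994], [0.994, 0.012, -0.112], [0.012, -1.0, 0.0]]
contact_force: [-0.0, -0.3, -1.2]
opening: 16.9
dx dy dz [-2.000e-04  1.387e-01 -1.000e-04] roll -0.2 dist 139 t 9.475 open 16.9 tilt [-0.002  0.012 -1.   ]
scale 3
```

View pics/s1.png

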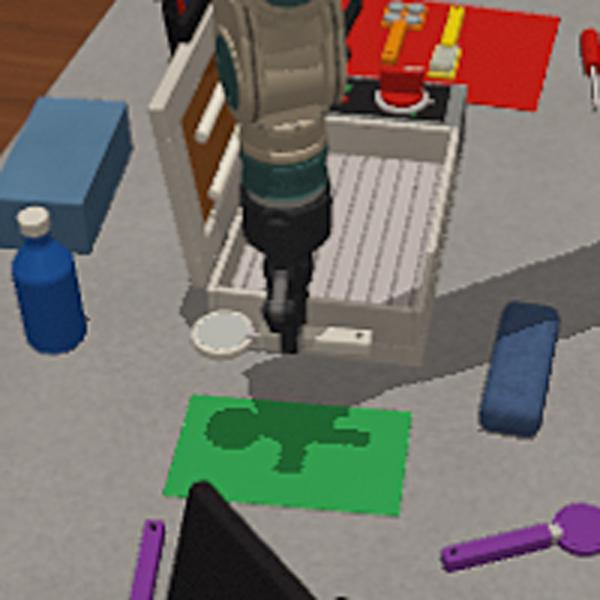

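```bash
python3 -m jog '[[1,0,0.04,0,0],[1,0,0.08,0,0],[1,0,0.11,0,0],[1,0,0.125,0,0],[1,0,0.132,0,0],[1,0,0.138,0,0],[1,0,0.138,0,0],[1,0,0.138,0,0]]';  python3 go.py 474 416 179 96.6
```

```text
time_s: 10.52
position: [474.7, 417.4, 182.4]
ee_rot: [[-0.113, 0.001, -0.994], [0.993, 0.015, -0.113], [0.015, -1.0, -0.003]]
contact_force: [0.0, 0.1, -1.5]
opening: 16.7
dx dy dz [-0.0014  0.0034  0.0008] roll -0.1 dist 4 t 10.525 open 16.7 tilt [ 0.001  0.015 -1.   ]
```

```bash
python3 -m jog '[[1,0,0.001,0,0],[1,0,0.002,0,0],[1,0,0.003,0,0],[1,0,0.003,0,0],[0.9,0,0.003,0,0],[0.8,0,0.003,0,0],[0.7,0,0.003,0,0],[0.5,0,0.003,0,0],[0.45,0,0.003,0,0],[0.45,0,0.003,0,0]]';python3 -m jog '[[0.45,0,-0.05,0,0],[0.45,0,-0.1,0,0],[0.45,-0.06,-0.14,0,0],[0.45,-0.12,-0.14,0,0],[0.45,-0.18,-0.14,0,0],[0.45,-0.18,-0.14,0,0]]'; python3 crop.py side 200 130 400 330 s1.png; python3 crop.py top 150 140 300 260 t1.png
```

```text
time_s: 11.78
position: [474.3, 417.1, 178.5]
ee_rot: [[-0.113, -0.0, -0.994], [0.994, 0.014, -0.113], [0.014, -1.0, -0.001]]
contact_force: [-0.0, 0.0, 0.8]
opening: 46.9
time_s: 12.52
position: [494.7, 233.0, 316.2]
ee_rot: [[-0.108, -0.001, -0.994], [0.994, 0.013, -0.108], [0.013, -1.0, -0.001]]
contact_force: [-0.3, 0.6, -0.1]
opening: 47.2
scale 3
scale 5
```

View pics/s1.png

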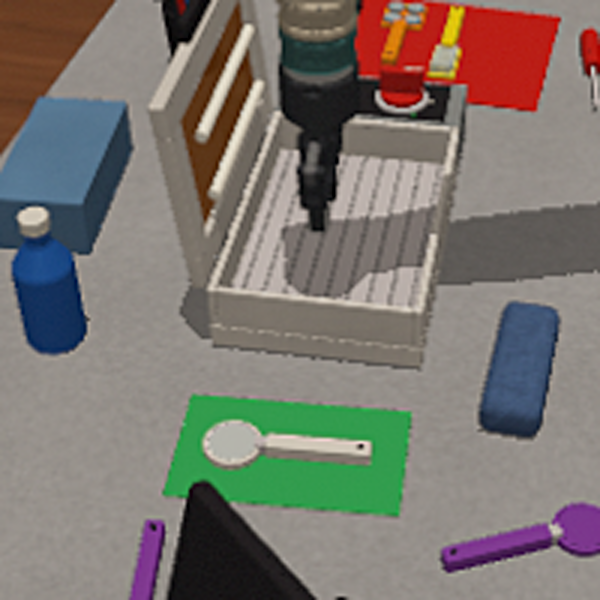

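View pics/t1.png

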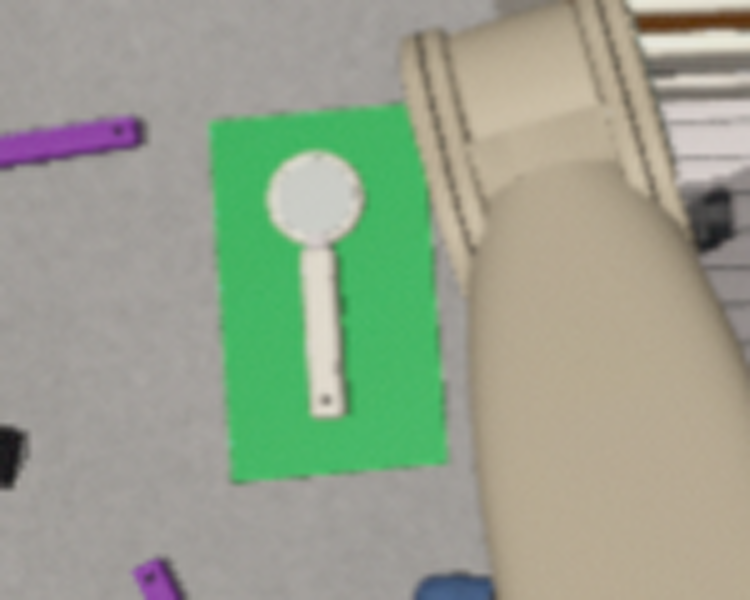

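The white magnifier lies flat within the green mat: in the top crop, head at (315,198) and tail at (327,410). Next I'll re-measure the red mat and pick up the yellow prism bar.

```bash
cat > mats.py <<'E'
from h import *
t=eyes.read_camera("top")
for nm in("orange","yellow","black"):
    m=mask(t,nm,(425,147,495,225))
    if m.sum()==0: print(nm,"none");continue
    p=px(big(m)); r=cv2.minAreaRect(plane(t,p,18)[:,:2].astype(np.float32)); b=cv2.boxPoints(r)
    q=plane(t,p,18);c=np.median(deep(t,p)[:,2]); v,_,_,_=cv2.fitLine(q[:,:2].astype(np.float32),cv2.DIST_L2,0,.01,.01)[:4],0,0,0
    print(nm,len(p),"ctr",np.round(r[0],1),"size",np.round(r[1],1),"ang",round(r[2],1),"fit",np.round(v.ravel(),3),"y range",np.round([q[:,1].min(),q[:,1].max()]),"z50",round(c,1))
E
python3 mats.py;python3 crop.py top 410 130 510 270 t2.png; python3 go.py 469 -332 320 0
```

```text
orange 346 ctr [ 538.6 -317.5] size [ 54.6 141.8] ang 1.7 fit [ 1.30000e-02 -1.00000e+00  5.37995e+02 -3.20376e+02] y range [-389. -247.] z50 15.4
yellow 196 ctr [ 468.7 -352.4] size [15.  97.4] ang 1.6 fit [ 3.30000e-02 -9.99000e-01  4.68704e+02 -3.52369e+02] y range [-401. -304.] z50 19.4
black 301 ctr [ 614.8 -314.2] size [ 42.9 152.8] ang 1.8 fit [ 5.00000e-03  1.00000e+00  6.12803e+02 -2.97313e+02] y range [-391. -238.] z50 12.4
scale 4
dx dy dz [-0.5623 -0.0122  0.0902] roll 96.5 dist 570 t 12.725 open 46.8 tilt [-0.     0.014 -1.   ]
```

View pics/t2.png

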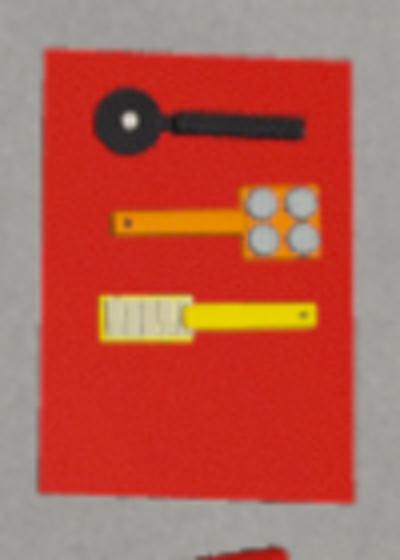

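```bash
python3 - <<'E'
from h import *
t=dict(np.load("top0.npz"))
for n,a in(("yellow",(466.4,209.2)),("orange",(461.3,185.7)),("black",(463.2,161.2))): print(n,np.round(plane(t,[a],20),1))
E
python3 go.py 469 -330 320 0.8
```

```text
yellow [[ 465.9 -334.7   20. ]]
orange [[ 536.3 -319.8   20. ]]
black [[ 611.1 -326.2   20. ]]
dx dy dz [-0.5603 -0.0122  0.09  ] roll 95.7 dist 568 t 12.725 open 46.8 tilt [-0.     0.014 -1.   ]
```

```bash
python3 -m jog '[[0.45,-0.05,-0.03,0.01,10],[0.45,-0.10,-0.03,0.02,20],[0.45,-0.15,-0.03,0.03,30],[0.45,-0.2,-0.03,0.04,40],[0.45,-0.25,-0.03,0.05,50],[0.45,-0.3,-0.03,0.06,60],[0.45,-0.35,-0.03,0.06,70],[0.45,-0.4,-0.03,0.07,80],[0.45,-0.45,-0.03,0.08,90],[0.45,-0.5,-0.03,0.09,95.5],[0.45,-0.561,-0.03,0.09,95.5],[0.45,-0.561,-0.03,0.09,95.5]]';python3 go.py 468 -333 260 0.8
```

```text
time_s: 14.22
position: [470.3, -334.6, 338.0]
ee_rot: [[1.0, 0.001, -0.015], [0.015, 0.012, 1.0], [0.001, -1.0, 0.012]]
contact_force: [0.1, 0.2, -0.3]
opening: 47.2
dx dy dz [-0.0024  0.078   0.0007] roll 0.1 dist 78 t 14.225 open 47.2 tilt [ 0.001  0.012 -1.   ]
```

```bash
python3 -m jog '[[0.45,-0.002,0.04,0,0],[0.45,-0.002,0.08,0,0],[0.45,-0.002,0.11,0,0],[0.45,-0.002,0.13,0,0],[0.45,-0.002,0.13,0,0]]';python3 go.py 468 -333 180 0.8; python3 crop.py side 270 90 400 190 s2.png
```

```text
time_s: 14.85
position: [466.5, -327.4, 206.1]
ee_rot: [[1.0, -0.004, -0.02], [0.02, 0.018, 1.0], [-0.004, -1.0, 0.018]]
contact_force: [0.5, 0.4, 1.1]
opening: 46.9
dx dy dz [ 0.0015  0.026  -0.0061] roll 0.3 dist 27 t 14.85 open 46.9 tilt [-0.004  0.018 -1.   ]
scale 6
```

View pics/s2.png

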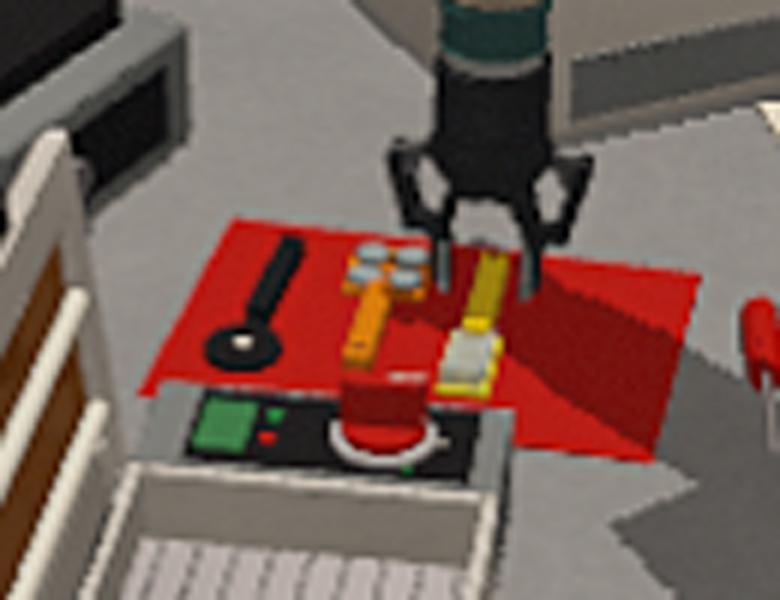

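The fingers straddle the yellow handle (crop 485,285) and clear the orange one. Closing and lifting.

```bash
python3 -m jog '[[0.45,0.001,0.013,-0.004,0],[0.45,0.001,0.026,-0.004,0],[0.45,0.001,0.026,-0.004,0],[1,0.001,0.026,-0.004,0],[1,0.001,0.026,-0.004,0],[1,0.001,0.026,-0.004,0],[1,0.001,0.026,-0.004,0],[1,0.001,0.026,-0.004,0]]'; python3 -m jog '[[1,0,-0.03,0,0],[1,0,-0.07,0,0],[1,0,-0.11,0,0],[1,0,-0.15,0,0],[1,0,-0.16,0,0],[1,0,-0.16,0,0]]'; python3 go.py 517.6 43.8 340 93.9;python3 crop.py side 270 60 400 190 s2.png
```

```text
time_s: 15.9
position: [467.9, -333.7, 182.6]
ee_rot: [[1.0, 0.0, -0.017], [0.017, 0.013, 1.0], [0.001, -1.0, 0.013]]
contact_force: [-0.2, 0.2, 4.7]
opening: 16.1
time_s: 16.65
position: [467.6, -335.5, 341.7]
ee_rot: [[1.0, -0.001, -0.017], [0.017, 0.014, 1.0], [-0.0, -1.0, 0.014]]
contact_force: [0.1, 0.1, -1.4]
opening: 16.1
dx dy dz [0.0565 0.0069 0.3784] roll -92.9 dist 383 t 16.65 open 16.1 tilt [-0.001  0.014 -1.   ]
scale 4
```

View pics/s2.png

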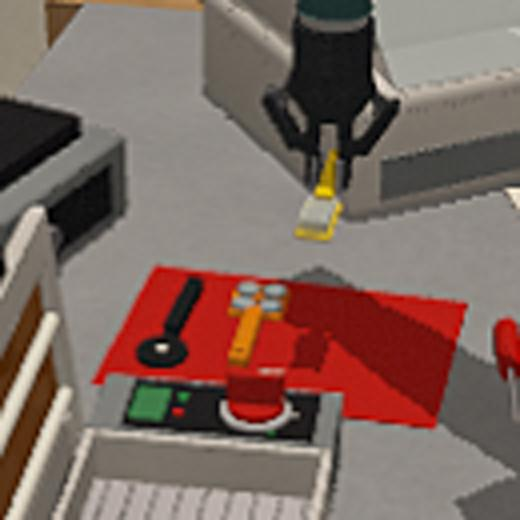

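```bash
python3 -m jog '[[1,0,0,0.03,-4],[1,0.005,0,0.06,-12],[1,0.01,0,0.1,-21],[1,0.015,0,0.14,-30],[1,0.02,0,0.18,-39],[1,0.025,0,0.22,-48],[1,0.03,0,0.26,-57],[1,0.035,0,0.3,-66],[1,0.045,0,0.33,-75],[1,0.05,0,0.36,-84],[1,0.0565,0,0.378,-92],[1,0.0565,0,0.378,-93]]'; python3 -m jog '[[1,0,0,0,0],[1,0,0,0,0]]'; python3 go.py 517.6 43.3 209 93.9;python3 crop.py side 230 90 390 210 s2.png
```

```text
time_s: 18.2
position: [517.0, 44.3, 344.9]
ee_rot: [[-0.071, -0.005, -0.997], [0.997, 0.014, -0.072], [0.014, -1.0, 0.004]]
contact_force: [-0.0, -0.6, -0.8]
opening: 16.2
time_s: 18.45
position: [517.3, 42.6, 346.6]
ee_rot: [[-0.068, -0.002, -0.998], [0.998, 0.014, -0.068], [0.014, -1.0, 0.001]]
contact_force: [1.2, -0.1, 0.0]
opening: 16.4
dx dy dz [-0.0012  0.1376 -0.0005] roll -0.0 dist 138 t 18.45 open 16.4 tilt [-0.002  0.014 -1.   ]
scale 5
```

View pics/s2.png

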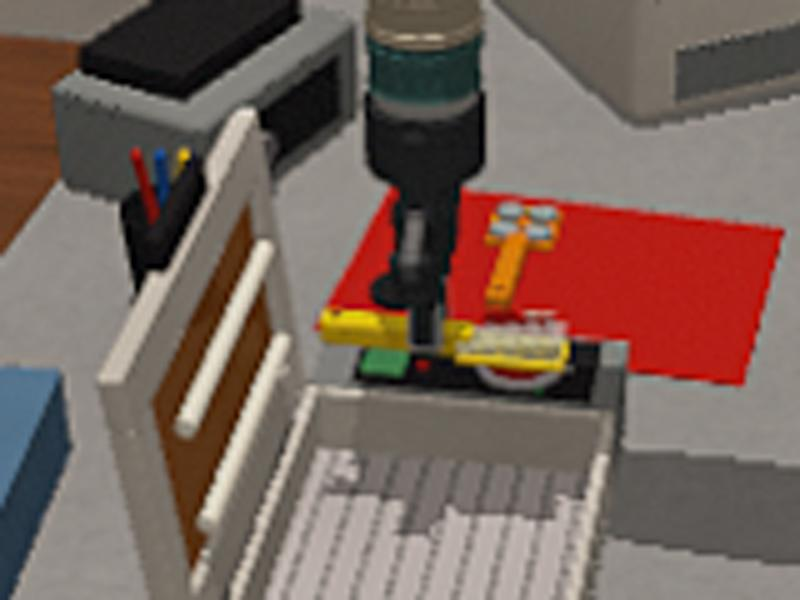

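```bash
python3 -m jog '[[1,0,0.03,0,0],[1,0,0.07,0,0],[1,0,0.1,0,0],[1,0,0.12,0,0],[1,0,0.13,0,0],[1,0,0.134,0,0],[1,0,0.136,0,0],[1,0,0.137,0,0],[1,0,0.137,0,0],[1,0,0.137,0,0]]'; python3 crop.py side 230 90 390 210 s2.png; python3 -m jog '[[1,0,0.001,0,0],[1,0,0.001,0,0]]'
```

```text
time_s: 19.75
position: [518.0, 45.1, 210.8]
ee_rot: [[-0.07, 0.001, -0.998], [0.997, 0.014, -0.07], [0.014, -1.0, -0.002]]
contact_force: [-0.1, 0.1, -0.7]
opening: 16.4
scale 5
time_s: 20.05
position: [518.1, 45.1, 209.9]
ee_rot: [[-0.07, 0.001, -0.998], [0.997, 0.014, -0.07], [0.014, -1.0, -0.002]]
contact_force: [1.1, 1.2, 3.8]
opening: 16.0
```

View pics/s2.png

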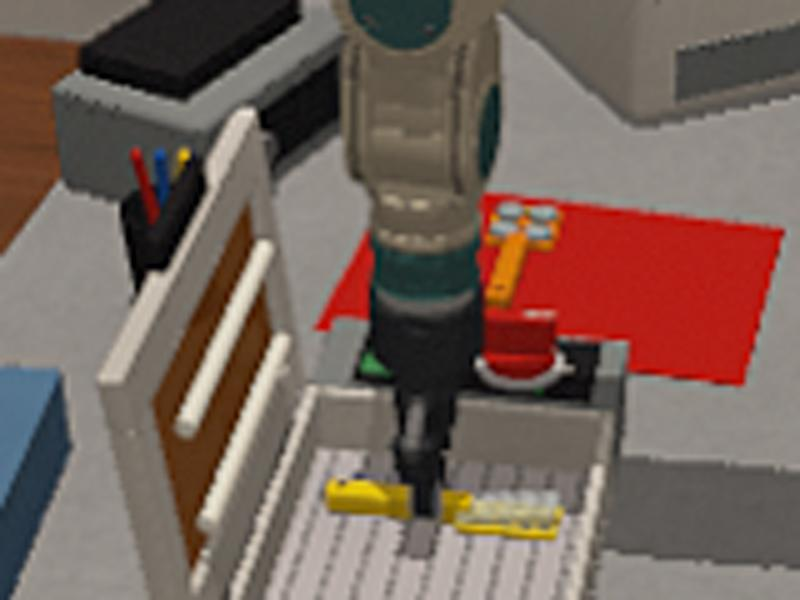

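The bar touches the floor (3.8 N) and lies inside the walls. Releasing.

```bash
python3 -m jog '[[0.9,0,0,0,0],[0.8,0,0,0,0],[0.7,0,0,0,0],[0.5,0,0,0,0],[0.45,0,0,0,0],[0.45,0,0,0,0],[0.45,0,-0.04,0,0],[0.45,0,-0.09,0,0],[0.45,0,-0.14,0,0],[0.45,0,-0.14,0,0]]'; python3 go.py 536.5 -321.5 345 0.8; python3 mats.py; python3 crop.py side 230 150 390 270 s2.png
```

```text
time_s: 21.3
position: [519.8, 43.1, 354.2]
ee_rot: [[-0.07, 0.01, -0.998], [0.997, 0.014, -0.069], [0.013, -1.0, -0.01]]
contact_force: [-0.2, -0.3, -0.2]
opening: 46.7
dx dy dz [-0.365   0.0045  0.0087] roll 93.2 dist 365 t 21.3 open 46.7 tilt [ 0.01   0.014 -1.   ]
orange 347 ctr [ 538.6 -317.5] size [ 54.6 141.8] ang 1.7 fit [ 1.90000e-02 -1.00000e+00  5.38221e+02 -3.20254e+02] y range [-389. -247.] z50 16.1
yellow none
black 302 ctr [ 614.8 -314.2] size [ 42.9 152.8] ang 1.8 fit [ 5.00000e-03  1.00000e+00  6.12781e+02 -2.97449e+02] y range [-391. -238.] z50 13.0
scale 5
```

View pics/s2.png

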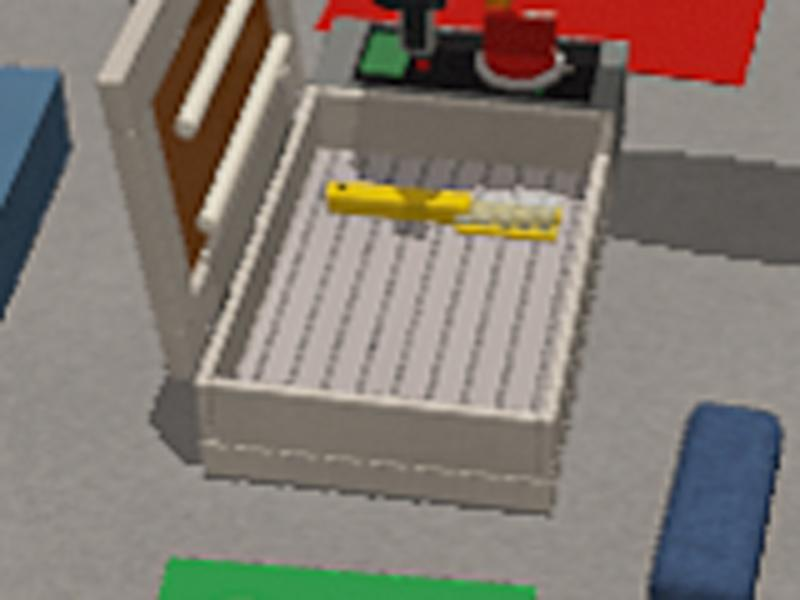

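The yellow bar is flat on the floor (crop 445,208). Next, the orange flipper.

```bash
python3 -m jog '[[0.45,-0.03,0,0.0,10],[0.45,-0.07,0,0.0,20],[0.45,-0.1,0,0.0,30],[0.45,-0.14,0,0.002,40],[0.45,-0.18,0,0.003,50],[0.45,-0.22,0,0.004,60],[0.45,-0.25,0,0.005,70],[0.45,-0.29,0,0.006,80],[0.45,-0.33,0,0.007,90],[0.45,-0.365,0,0.008,93],[0.45,-0.365,0,0.008,93],[0.45,-0.365,0,0.008,93]]';python3 go.py 536 -322 215 1
```

```text
time_s: 22.9
position: [534.4, -320.7, 342.2]
ee_rot: [[1.0, -0.004, -0.017], [0.017, 0.017, 1.0], [-0.003, -1.0, 0.017]]
contact_force: [1.2, 1.0, 0.3]
opening: 47.3
dx dy dz [ 0.002   0.1272 -0.0034] roll -0.0 dist 127 t 22.9 open 47.3 tilt [-0.004  0.017 -1.   ]
```

```bash
python3 -m jog '[[0.45,0.001,0.04,-0.001,0],[0.45,0.001,0.08,-0.001,0],[0.45,0.001,0.11,-0.001,0],[0.45,0.001,0.125,-0.001,0],[0.45,0.001,0.125,-0.001,0],[0.45,0.001,0.125,-0.001,0]]';python3 go.py 536 -322 180 1; python3 crop.py side 270 90 400 190 s2.png
```

```text
time_s: 23.65
position: [536.7, -320.9, 220.6]
ee_rot: [[1.0, 0.001, -0.018], [0.018, 0.013, 1.0], [0.002, -1.0, 0.013]]
contact_force: [-0.1, 0.0, -0.2]
opening: 46.7
dx dy dz [-0.0008  0.0406 -0.0016] roll 0.0 dist 41 t 23.65 open 46.7 tilt [ 0.001  0.013 -1.   ]
scale 6
```

View pics/s2.png

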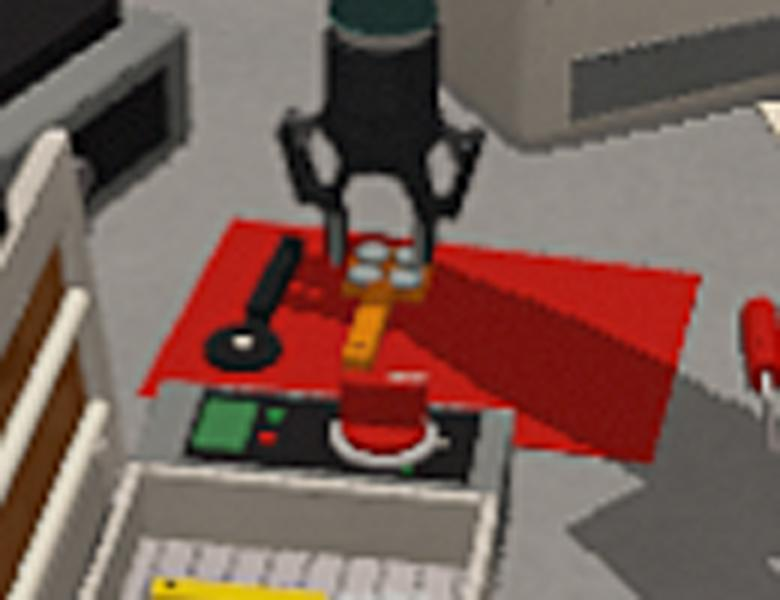

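```bash
python3 -m jog '[[0.45,-0.001,0.02,0,0],[0.45,-0.001,0.038,0,0],[0.45,-0.001,0.040,0,0],[0.45,-0.001,0.040,0,0],[1,-0.001,0.04,0,0],[1,-0.001,0.04,0,0],[1,-0.001,0.04,0,0],[1,-0.001,0.04,0,0],[1,-0.001,0.04,0,0]]'; python3 -m jog '[[1,0,-0.03,0,0],[1,0,-0.07,0,0],[1,0,-0.11,0,0],[1,0,-0.15,0,0],[1,0,-0.16,0,0],[1,0,-0.16,0,0]]'; python3 go.py 495.6 132.6 340 93.9;python3 crop.py side 270 60 400 190 s2.png
```

```text
time_s: 24.82
position: [535.7, -320.6, 180.3]
ee_rot: [[1.0, 0.002, -0.017], [0.017, 0.013, 1.0], [0.002, -1.0, 0.013]]
contact_force: [0.8, 0.8, 5.1]
opening: 16.4
time_s: 25.58
position: [534.9, -322.3, 338.8]
ee_rot: [[1.0, -0.001, -0.017], [0.017, 0.014, 1.0], [-0.001, -1.0, 0.014]]
contact_force: [-0.2, -0.4, -0.9]
opening: 16.6
dx dy dz [-0.0315  0.0052  0.4555] roll -92.9 dist 457 t 25.575 open 16.6 tilt [-0.001  0.014 -1.   ]
scale 4
```

View pics/s2.png

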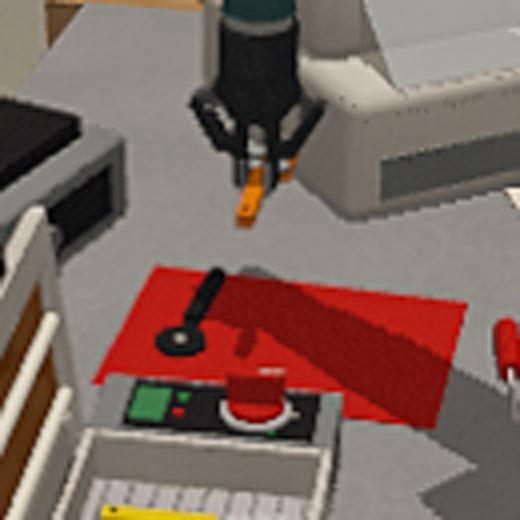

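The orange flipper is held. The occluder has been knocked a little (head now at crop 180,340), so I'll re-measure it later.

```bash
python3 -m jog '[[1,0,0,0.03,-4],[1,0,0,0.07,-12],[1,0,0,0.11,-21],[1,-0.005,0,0.15,-30],[1,-0.01,0,0.2,-39],[1,-0.015,0,0.25,-48],[1,-0.02,0,0.3,-57],[1,-0.025,0,0.34,-66],[1,-0.03,0,0.38,-75],[1,-0.0315,0,0.42,-84],[1,-0.0315,0,0.4555,-92],[1,-0.0315,0,0.4555,-93]]'; python3 -m jog '[[1,0,0,0,0],[1,0,0,0,0]]'; python3 go.py 495.6 132.6 209 93.9;python3 crop.py side 230 90 390 210 s2.png
```

```text
time_s: 27.12
position: [494.5, 134.2, 343.1]
ee_rot: [[-0.074, -0.005, -0.997], [0.997, 0.014, -0.074], [0.014, -1.0, 0.004]]
contact_force: [0.1, -1.0, -0.9]
opening: 16.6
time_s: 27.38
position: [495.5, 131.6, 344.6]
ee_rot: [[-0.068, -0.002, -0.998], [0.998, 0.013, -0.068], [0.013, -1.0, 0.001]]
contact_force: [-0.4, 0.7, -0.6]
opening: 16.3
dx dy dz [-0.0009  0.1356 -0.0003] roll -0.0 dist 136 t 27.375 open 16.3 tilt [-0.002  0.013 -1.   ]
scale 5
```

View pics/s2.png

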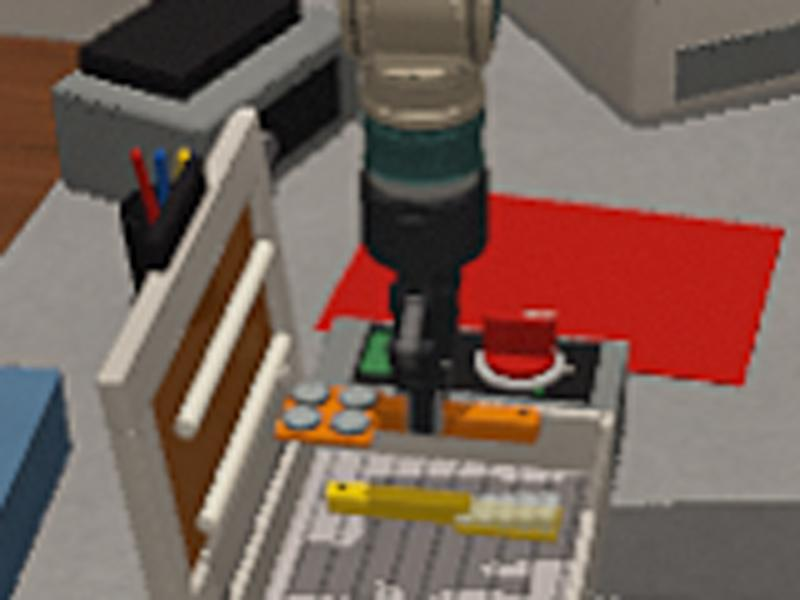

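```bash
python3 -m jog '[[1,0,0.03,0,0],[1,0,0.07,0,0],[1,0,0.1,0,0],[1,0,0.12,0,0],[1,0,0.13,0,0],[1,0,0.134,0,0],[1,0,0.136,0,0],[1,0,0.136,0,0],[1,0,0.136,0,0]]';  python3 -m jog '[[1,0,0.001,0,0],[1,0,0.001,0,0]]';python3 crop.py side 230 130 390 250 s2.png
```

```text
time_s: 28.55
position: [496.0, 134.4, 210.2]
ee_rot: [[-0.07, 0.001, -0.998], [0.997, 0.014, -0.07], [0.014, -1.0, -0.002]]
contact_force: [-0.2, -0.0, -1.6]
opening: 16.4
time_s: 28.8
position: [495.7, 134.4, 208.6]
ee_rot: [[-0.069, -0.0, -0.998], [0.997, 0.014, -0.069], [0.014, -1.0, -0.001]]
contact_force: [0.4, 0.1, -0.6]
opening: 16.5
scale 5
```

View pics/s2.png

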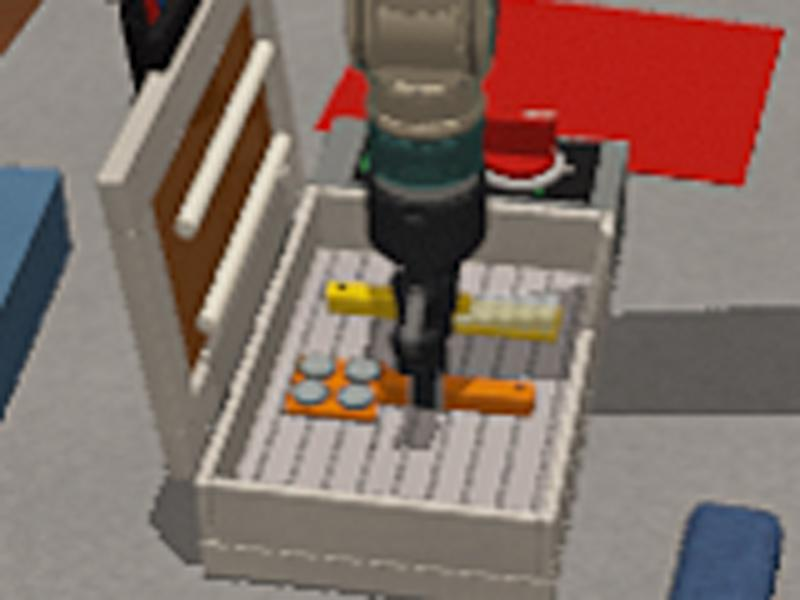

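Well inside and about 1 mm above the floor. Lowering the last bit and releasing.

```bash
python3 -m jog '[[1,0,0.001,0,0],[1,0,0.0015,0,0],[0.9,0,0.0015,0,0],[0.8,0,0.0015,0,0],[0.7,0,0.0015,0,0],[0.5,0,0.0015,0,0],[0.45,0,0.0015,0,0],[0.45,0,0.0015,0,0],[0.45,0,-0.04,0,0],[0.45,0,-0.09,0,0],[0.45,0,-0.14,0,0],[0.45,0,-0.14,0,0]]'; python3 mats.py; python3 crop.py top 410 130 510 270 t2.png; python3 crop.py side 230 130 390 250 s2.png
```

```text
time_s: 30.35
position: [497.9, 132.7, 353.5]
ee_rot: [[-0.07, 0.01, -0.998], [0.997, 0.015, -0.069], [0.015, -1.0, -0.011]]
contact_force: [0.4, -0.1, -0.6]
opening: 46.7
orange none
yellow none
black 310 ctr [ 600.2 -338.4] size [ 42.8 152.5] ang 1.8 fit [ 6.60000e-02  9.98000e-01  5.96714e+02 -3.23257e+02] y range [-415. -262.] z50 13.0
scale 4
scale 5
```

View pics/s2.png

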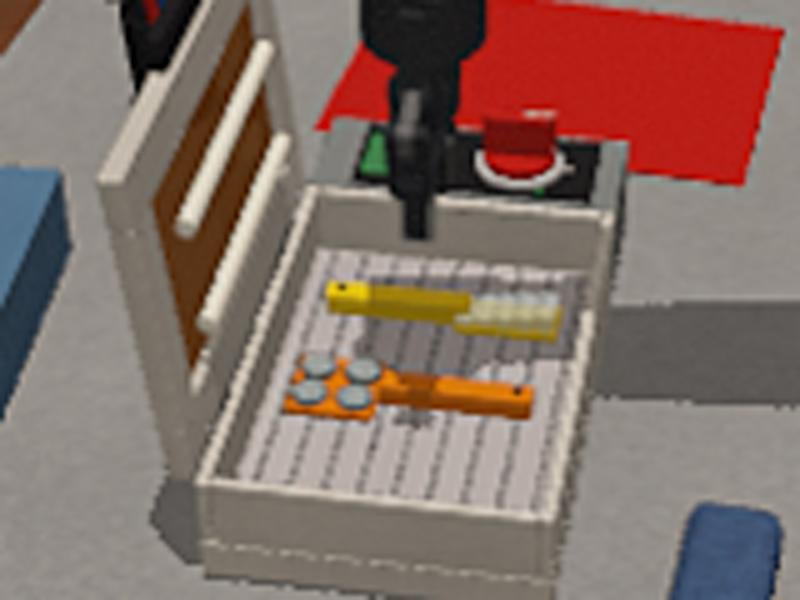

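View pics/t2.png

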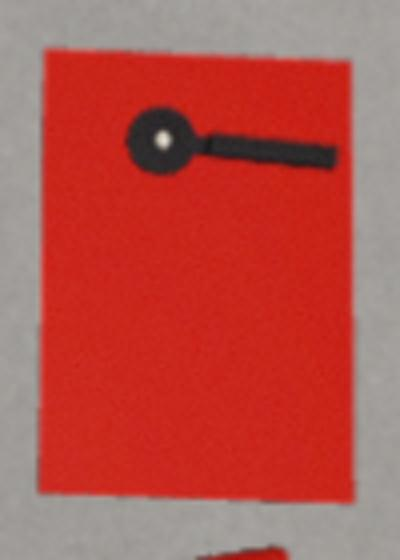

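```bash
python3 - <<'E'
from h import *
t=eyes.read_camera("top");s=eyes.read_camera("side")
f=lambda x,y:(410+x/4,130+y/4)
P=plane(t,[f(337,157),f(212,145.5),f(247,148.7),f(128,139)],20);print(np.round(P,1)); d=P[1]-P[0];print(np.linalg.norm(d[:2]),np.degrees(np.arctan2(d[1],d[0])), np.linalg.norm(P[3]-P[0]))
m=mask(s,"black",(290,118,335,150)); p=px(big(m)); q=deep(s,p); q=q[q[:,2]<40]; print(len(q),"side z",np.percentile(q[:,2],[10,50,90]))
E
python3 go.py 597 -346 345 4.5
```

```text
[[ 589.3 -420.8   20. ]
 [ 595.2 -325.4   20. ]
 [ 593.6 -352.1   20. ]
 [ 598.2 -261.6   20. ]]
95.53252548149416 86.47630848320652 159.4203026274678
dx dy dz [-0.4842 -0.0051 -0.0686] roll 89.5 dist 489 t 30.6 open 47.0 tilt [-0.004  0.013 -1.   ]Traceback (most recent call last):
  File "<stdin>", line 5, in <module>
    return _quantile_unchecked(
        a, q, axis, out, overwrite_input, method, keepdims, weights)
    return _ureduce(a,
                    func=_quantile_ureduce_func,
    ...<5 lines>...
                    overwrite_input=overwrite_input,
                    method=method)
    r = func(a, **kwargs)
    result = _quantile(arr,
                       quantiles=q,
    ...<2 lines>...
                       out=out,
                       weights=wgt)
    slices_having_nans = np.isnan(arr[-1, ...])
                                  ~~~^^^^^^^^^
IndexError: index -1 is out of bounds for axis 0 with size 0
```

```bash
python3 go.py 593.7 -351 345 -3.5; python3 -m jog '[[0.45,-0.04,0,-0.005,10],[0.45,-0.08,0,-0.01,20],[0.45,-0.12,0,-0.015,30],[0.45,-0.17,0,-0.02,40],[0.45,-0.22,0,-0.03,50],[0.45,-0.27,0,-0.035,60],[0.45,-0.32,0,-0.04,70],[0.45,-0.37,0,-0.045,80],[0.45,-0.42,0,-0.05,90],[0.45,-0.46,0,-0.06,97],[0.45,-0.489,0,-0.065,97.5],[0.45,-0.489,0,-0.065,97.5]]';python3 go.py 593.7 -351 220 -3.5
```

```text
dx dy dz [-0.489  -0.0051 -0.065 ] roll 97.5 dist 493 t 30.6 open 47.0 tilt [-0.004  0.013 -1.   ]
time_s: 32.1
position: [594.3, -352.7, 339.2]
ee_rot: [[0.998, -0.003, 0.064], [-0.064, 0.015, 0.998], [-0.004, -1.0, 0.015]]
contact_force: [-0.7, 0.5, 0.4]
opening: 47.0
dx dy dz [-0.0002  0.1192 -0.0002] roll -0.2 dist 119 t 32.1 open 47.0 tilt [-0.003  0.015 -1.   ]
```

```bash
python3 -m jog '[[0.45,0,0.04,0,0],[0.45,0,0.08,0,0],[0.45,0,0.11,0,0],[0.45,0,0.12,0,0],[0.45,0,0.12,0,0],[0.45,0,0.12,0,0]]';python3 go.py 593.7 -351 180 -3.5; python3 crop.py side 270 90 400 190 s2.png
```

```text
time_s: 32.85
position: [595.2, -349.4, 223.4]
ee_rot: [[0.998, 0.002, 0.061], [-0.061, 0.012, 0.998], [0.001, -1.0, 0.012]]
contact_force: [0.2, 0.2, 0.2]
opening: 46.9
dx dy dz [-0.0014  0.0434 -0.0022] roll 0.0 dist 43 t 32.85 open 46.9 tilt [ 0.002  0.012 -1.   ]
scale 6
```

View pics/s2.png

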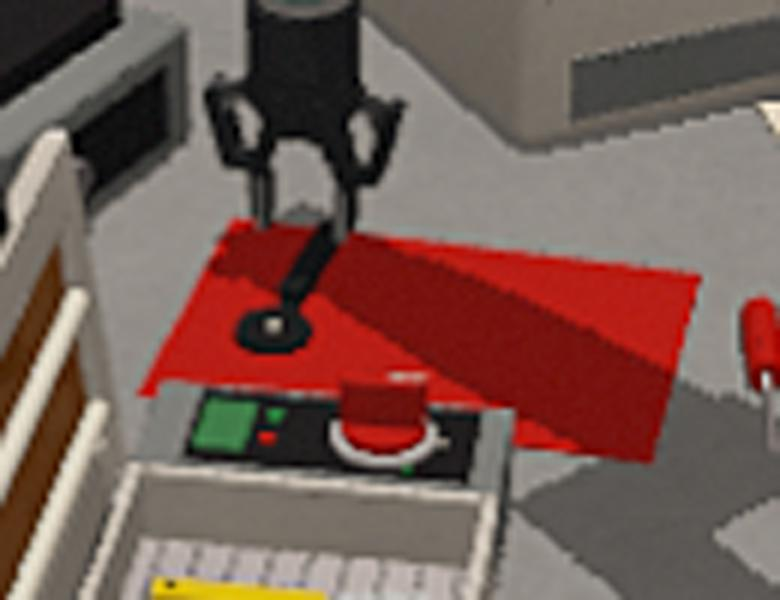

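```bash
python3 -m jog '[[0.45,-0.001,0.02,-0.002,0],[0.45,-0.001,0.038,-0.002,0],[0.45,-0.001,0.042,-0.002,0],[0.45,-0.001,0.042,-0.002,0],[1,-0.001,0.042,-0.002,0],[1,-0.001,0.042,-0.002,0],[1,-0.001,0.042,-0.002,0],[1,-0.001,0.042,-0.002,0],[1,-0.001,0.042,-0.002,0]]'; python3 -m jog '[[1,0,-0.03,0,0],[1,0,-0.07,0,0],[1,0,-0.11,0,0],[1,0,-0.15,0,0],[1,0,-0.16,0,0],[1,0,-0.16,0,0]]'; python3 go.py 505.6 223.4 345 93.9;python3 crop.py side 270 60 400 190 s2.png
```

```text
time_s: 34.02
position: [593.9, -350.9, 180.8]
ee_rot: [[0.998, 0.001, 0.061], [-0.061, 0.013, 0.998], [0.0, -1.0, 0.013]]
contact_force: [1.2, -1.4, 4.2]
opening: 16.4
time_s: 34.78
position: [593.2, -352.6, 339.2]
ee_rot: [[0.998, -0.001, 0.061], [-0.061, 0.014, 0.998], [-0.002, -1.0, 0.014]]
contact_force: [0.2, -0.2, -0.6]
opening: 16.5
dx dy dz [-0.1228  0.0024  0.5696] roll -97.4 dist 583 t 34.775 open 16.5 tilt [-0.001  0.014 -1.   ]
scale 4
```

View pics/s2.png

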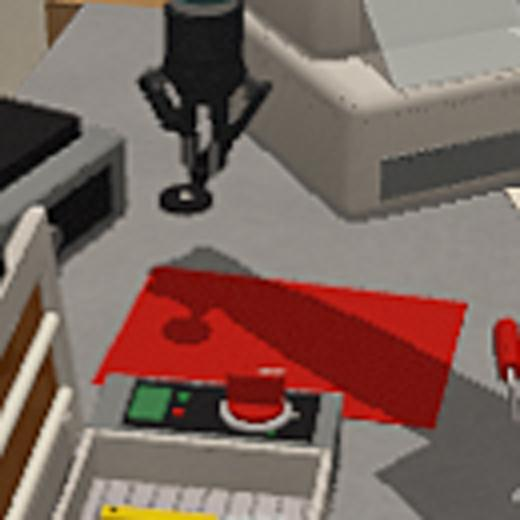

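```bash
python3 -m jog '[[1,-0.03,0,0.01,-4],[1,-0.07,0,0.03,-12],[1,-0.11,0,0.06,-21],[1,-0.1228,0,0.1,-30],[1,-0.1228,0,0.15,-39],[1,-0.1228,0,0.2,-48],[1,-0.1228,0,0.25,-57],[1,-0.1228,0,0.3,-66],[1,-0.1228,0,0.35,-75],[1,-0.1228,0,0.4,-84],[1,-0.1228,0,0.45,-92],[1,-0.1228,0,0.5,-97.4]]'; python3 -m jog '[[1,0.04,0,-0.0,0],[1,0.07,0,-0.0,0],[1,0.07,0,-0.0,0],[1,0.07,0,0,0]]'; python3 go.py 505.6 223.4 209 93.9;python3 crop.py side 230 130 390 250 s2.png
```

```text
time_s: 36.33
position: [500.4, 155.3, 344.3]
ee_rot: [[-0.071, -0.005, -0.997], [0.997, 0.013, -0.071], [0.013, -1.0, 0.004]]
contact_force: [0.6, 0.3, 0.2]
opening: 16.0
time_s: 36.83
position: [496.1, 223.2, 346.0]
ee_rot: [[-0.068, -0.004, -0.998], [0.998, 0.012, -0.068], [0.013, -1.0, 0.003]]
contact_force: [0.1, -0.8, 0.2]
opening: 16.5
dx dy dz [-0.0021  0.1369 -0.0099] roll -0.0 dist 137 t 36.825 open 16.5 tilt [-0.004  0.012 -1.   ]
scale 5
```

View pics/s2.png

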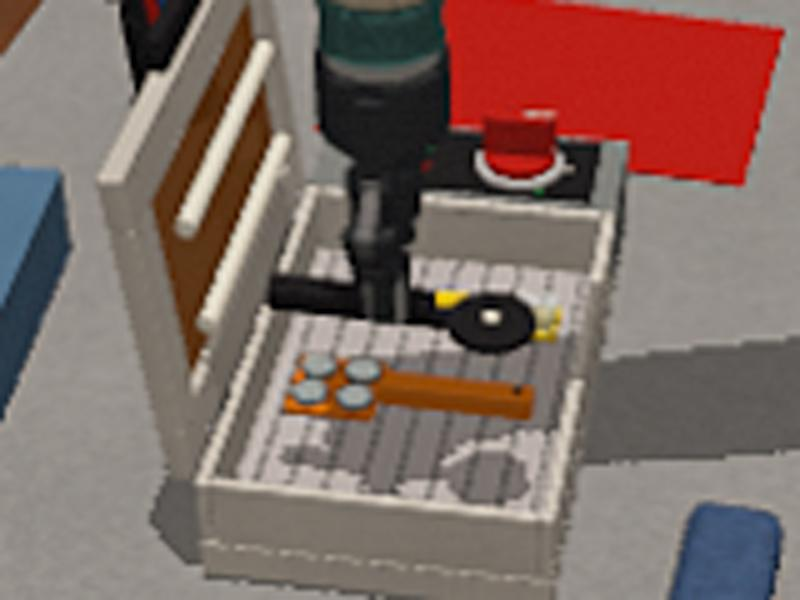

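```bash
python3 -m jog '[[1,-0.002,0.0,-0.006,0],[1,-0.002,0.03,-0.01,0],[1,-0.002,0.07,-0.01,0],[1,-0.002,0.1,-0.01,0],[1,-0.002,0.12,-0.01,0],[1,-0.002,0.13,-0.01,0],[1,-0.002,0.134,-0.01,0],[1,-0.002,0.136,-0.01,0],[1,-0.002,0.138,-0.01,0],[1,-0.002,0.138,-0.01,0],[1,-0.002,0.138,-0.01,0]]';python3 go.py 505.6 223.4 208 93.9; python3 crop.py side 230 130 390 250 s2.png
```

```text
time_s: 38.25
position: [507.0, 224.3, 210.1]
ee_rot: [[-0.068, 0.0, -0.998], [0.998, 0.014, -0.068], [0.014, -1.0, -0.001]]
contact_force: [-0.3, 0.4, -0.1]
opening: 16.0
dx dy dz [-0.0009  0.0021  0.0014] roll -0.0 dist 3 t 38.25 open 16.0 tilt [ 0.     0.014 -1.   ]
scale 5
```

View pics/s2.png

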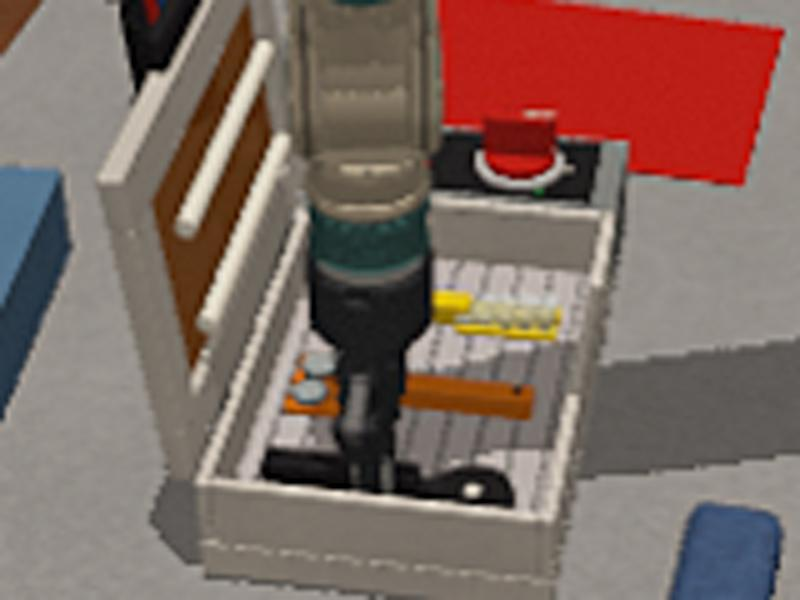

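```bash
python3 -m jog '[[1,0,0.001,0,0],[1,0,0.0022,0,0],[0.9,0,0.0022,0,0],[0.8,0,0.0022,0,0],[0.7,0,0.0022,0,0],[0.5,0,0.0022,0,0],[0.45,0,0.0022,0,0],[0.45,0,0.0022,0,0],[0.45,0,-0.04,0,0],[0.45,0,-0.09,0,0],[0.45,0,-0.14,0.03,0],[0.45,0,-0.16,0.06,0]]';python3 -m jog '[[0.45,-0.06,-0.04,0.06,0],[0.45,-0.12,-0.08,0.06,0],[0.45,-0.18,-0.1,0.06,0],[0.45,-0.24,-0.12,0.06,0],[0.45,-0.3,-0.12,0.06,0],[0.45,-0.36,-0.12,0.06,0],[0.45,-0.36,-0.12,0.06,0]]'; python3 crop.py top 230 100 410 240 t2.png; python3 crop.py side 230 100 400 270 s2.png
```

```text
time_s: 39.8
position: [447.6, 218.2, 373.4]
ee_rot: [[-0.067, 0.005, -0.998], [0.998, 0.016, -0.067], [0.015, -1.0, -0.006]]
contact_force: [-0.3, -0.2, 0.6]
opening: 46.9
time_s: 40.67
position: [411.4, -149.7, 485.0]
ee_rot: [[-0.064, 0.0, -0.998], [0.998, 0.013, -0.064], [0.013, -1.0, -0.001]]
contact_force: [0.2, 0.5, 1.4]
opening: 46.8
scale 4
scale 3
```

View pics/s2.png

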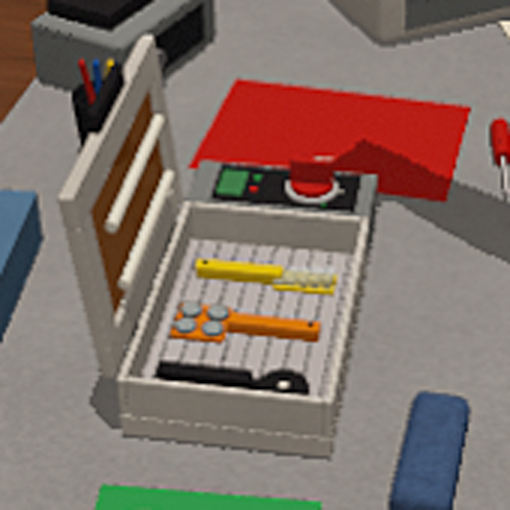

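View pics/t2.png

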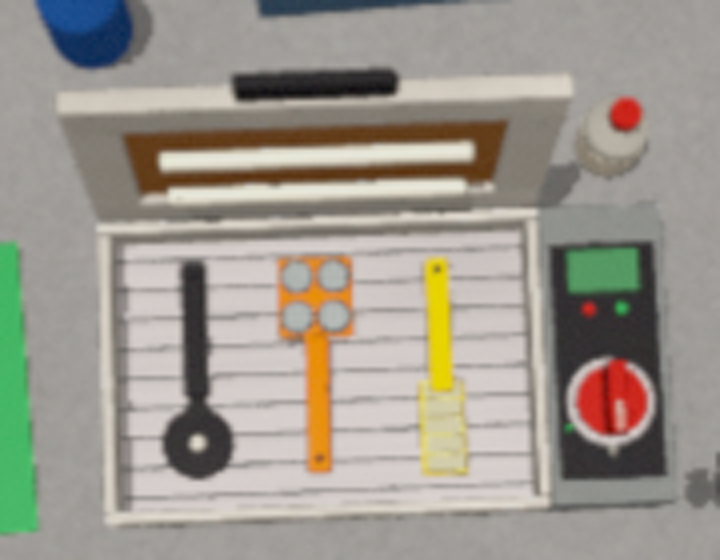

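All three instruments lie flat and apart in the chamber: occluder (197,360), flipper (317,360) and prism bar (442,365) in the top crop. The lid is still open, with its tab at (315,84). I'll check heights, then work out the lid push.

```bash
python3 - <<'E'
from h import *
t=eyes.read_camera("top")
f=lambda x,y:(int(230+x/4),int(100+y/4))
for n,l in(("black",[(195,280),(195,330),(197,380)]),("orange",[(317,350),(317,400),(318,440)]),("yellow",[(437,280),(439,320),(441,365)])):
    print(n,[np.round(np.median([deep(t,[(u+i,v+j)])[0,2] for (u,v) in [f(*a)] for i in(-1,0,1) for j in(-1,0,1)]),1) for a in l])
C=np.array([503.6,133.1]);a=np.radians(3.9);ex=np.array([np.cos(a),np.sin(a)])
h=cv2.cvtColor(t["img"],cv2.COLOR_RGB2HSV); u0=(230+235//4,100+68//4)
p=np.array([(u,v) for u in range(288,330) for v in range(117,126) if h[v,u,2]<60]); D=deep(t,p); D=D[(D[:,2]>200)&(D[:,2]<400)]; s=(D[:,:2]-C)@ex; print("tab x_s",np.percentile(s,[5,50,95]),"z",np.percentile(D[:,2],[5,50,95]))
s0=telemetry.state()["position"]; print("tool xs ys",(s0[:2]-C)@ex,(s0[:2]-C)@[-ex[1],ex[0]],s0[2])
for th in [1.7,1.57,1.4,1.2,1.0,.8,.6,.4,.2,.1,0]:
    x=108-200*np.cos(th)+16*np.sin(th); z=80+200*np.sin(th)+16*np.cos(th); print(th,"tool xs",round(x+11),"tcp z",round(z+173))
E
python3 go.py 688 145.7 550 93.9
```

```text
black [np.float64(44.7), np.float64(43.9), np.float64(47.0)]
orange [np.float64(47.3), np.float64(45.0), np.float64(46.4)]
yellow [np.float64(47.4), np.float64(45.9), np.float64(46.3)]
tab x_s [133.48672311 135.75202649 141.26696831] z [302.88078492 314.69969265 320.01126344]
tool xs ys -111.00005112481327 -274.2191378949093 484.52741426617
1.7 tool xs 161 tcp z 449
1.57 tool xs 135 tcp z 453
1.4 tool xs 101 tcp z 453
1.2 tool xs 61 tcp z 445
1.0 tool xs 24 tcp z 430
0.8 tool xs -9 tcp z 408
0.6 tool xs -37 tcp z 379
0.4 tool xs -59 tcp z 346
0.2 tool xs -74 tcp z 308
0.1 tool xs -78 tcp z 289
0 tool xs -81 tcp z 269
dx dy dz [ 0.2762 -0.0615 -0.2949] roll -0.2 dist 409 t 40.825 open 46.9 tilt [-0.001  0.014 -1.   ]
```

```bash
python3 -m jog '[[1,0.03,-0.04,-0.0,0],[1,0.06,-0.065,-0.03,0],[1,0.10,-0.065,-0.08,0],[1,0.14,-0.065,-0.12,0],[1,0.18,-0.065,-0.17,0],[1,0.22,-0.065,-0.22,0],[1,0.25,-0.065,-0.26,0],[1,0.276,-0.065,-0.295,0],[1,0.276,-0.065,-0.295,0],[1,0.276,-0.065,-0.295,0],[1,0.276,-0.065,-0.295,0]]'; python3 go.py 688 145.7 449 93.9;python3 crop.py side 210 20 410 220 s3.png
```

```text
time_s: 42.2
position: [686.2, 147.3, 554.5]
ee_rot: [[-0.068, -0.0, -0.998], [0.998, 0.014, -0.068], [0.014, -1.0, -0.001]]
contact_force: [-0.2, -0.1, 0.3]
opening: 0.1
dx dy dz [-0.0032  0.1055 -0.0016] roll -0.0 dist 106 t 42.2 open 0.1 tilt [-0.     0.014 -1.   ]
scale 3
```

View pics/s3.png

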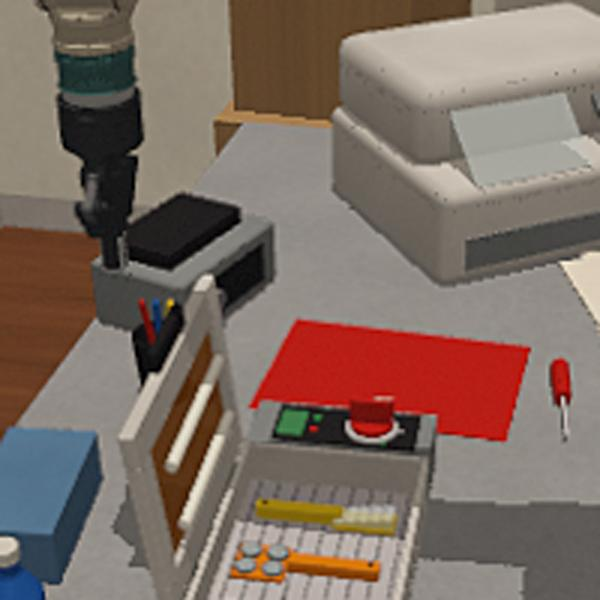

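The closed fingers are behind and above the lid, left of its top edge. Lowering behind it, while watching force.

```bash
python3 -m jog '[[1,0,0.03,0,0],[1,0,0.06,0,0],[1,0,0.09,0,0],[1,0,0.105,0,0],[1,0,0.105,0,0],[1,0,0.105,0,0]]'; python3 crop.py side 210 20 410 220 s3.png; python3 crop.py top 230 60 410 200 t3.png
```

```text
time_s: 43.0
position: [687.5, 148.8, 450.5]
ee_rot: [[-0.067, 0.002, -0.998], [0.998, 0.014, -0.067], [0.014, -1.0, -0.003]]
contact_force: [-0.7, -0.4, -0.3]
opening: -0.2
scale 3
scale 4
```

View pics/s3.png

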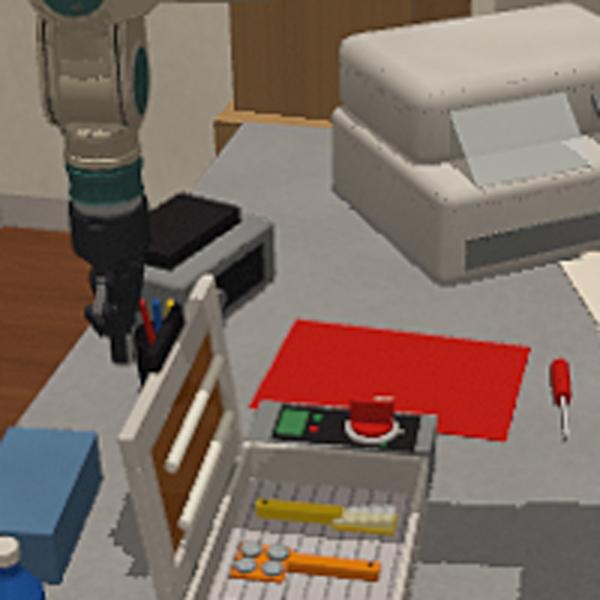

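```bash
python3 -m jog '[[1,0,-0.001,0.015,0],[1,0,-0.002,0.03,0],[1,0,-0.002,0.04,0],[1,0,-0.002,0.05,0],[1,0,-0.002,0.06,0],[1,0,-0.002,0.07,0],[1,0,-0.002,0.0835,0],[1,0,-0.002,0.0835,0]]'; python3 crop.py side 210 20 410 220 s3.png
```

```text
time_s: 44.1
position: [602.3, 143.2, 449.8]
ee_rot: [[-0.068, -0.004, -0.998], [0.998, 0.013, -0.068], [0.014, -1.0, 0.003]]
contact_force: [-0.6, -0.3, 0.1]
opening: -0.1
scale 3
```

View pics/s3.png

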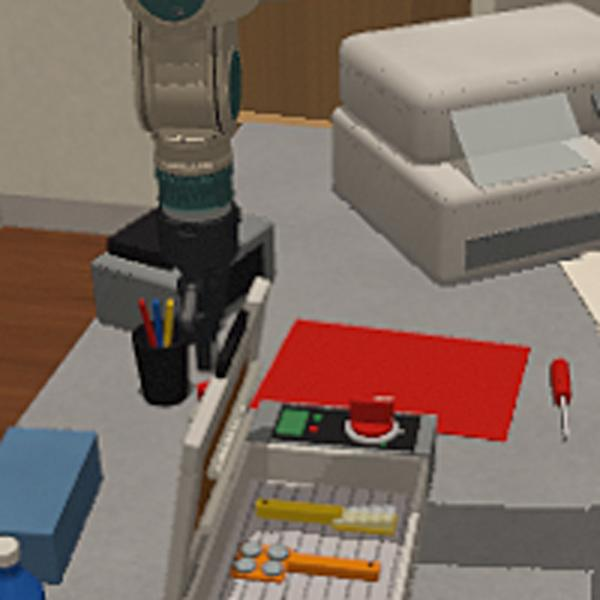

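```bash
python3 -m jog '[[1,0,0.002,0.019,0],[1,0,0.005,0.038,0],[1,0,0.012,0.057,0],[1,0,0.020,0.075,0],[1,0,0.030,0.092,0],[1,0,0.042,0.108,0],[1,0,0.056,0.123,0],[1,0,0.071,0.136,0],[1,0,0.071,0.136,0]]'; python3 crop.py side 210 70 410 270 s3.png
```

```text
time_s: 45.28
position: [466.7, 134.9, 377.9]
ee_rot: [[-0.068, -0.005, -0.998], [0.998, 0.013, -0.068], [0.014, -1.0, 0.004]]
contact_force: [0.9, 0.8, 0.0]
opening: 0.3
scale 3
```

View pics/s3.png

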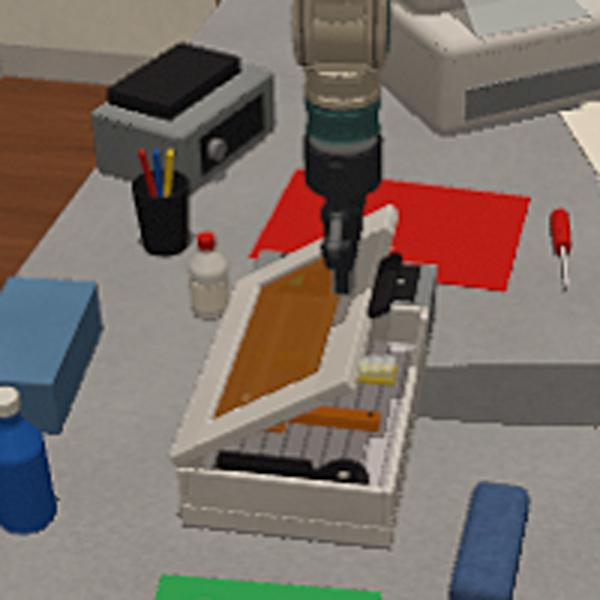

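```bash
python3 -m jog '[[1,0,0.015,0.012,0],[1,0,0.032,0.022,0],[1,0,0.045,0.027,0],[1,0,0.058,0.032,0],[1,0,0.07,0.037,0],[1,0,0.08,0.039,0],[1,0,0.089,0.041,0],[1,0,0.097,0.042,0],[1,0,0.103,0.043,0],[1,0,0.107,0.043,0],[1,0,0.107,0.043,0]]'; python3 crop.py side 210 70 410 270 s3.png
```

```text
time_s: 46.7
position: [425.2, 133.7, 272.3]
ee_rot: [[-0.068, -0.001, -0.998], [0.998, 0.014, -0.068], [0.014, -1.0, -0.0]]
contact_force: [-0.2, -0.7, 0.7]
opening: 0.2
scale 3
```

View pics/s3.png

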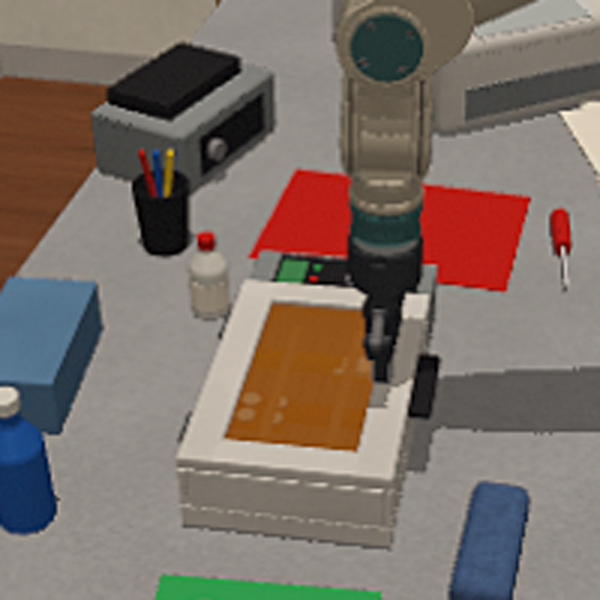

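```bash
python3 -m jog '[[1,0,0.001,0,0],[1,0,0.002,0,0],[1,0,0.003,0,0],[1,0,0.003,0,0]]'; python3 -m jog '[[1,0,0.001,0,0],[1,0,0.002,0,0],[1,0,0.002,0,0]]'
```

```text
time_s: 47.25
position: [425.5, 133.7, 269.9]
ee_rot: [[-0.068, 0.0, -0.998], [0.998, 0.014, -0.068], [0.014, -1.0, -0.001]]
contact_force: [-0.7, -0.2, 3.3]
opening: 0.2
time_s: 47.62
position: [425.5, 133.8, 269.7]
ee_rot: [[-0.068, 0.0, -0.998], [0.998, 0.014, -0.068], [0.014, -1.0, -0.001]]
contact_force: [-6.2, -0.4, 18.2]
opening: 0.1
```

The stop is reached (18 N, no more travel). Lifting off and checking the lid and switch.

```bash
python3 -m jog '[[1,0,-0.03,0,0],[1,0,-0.08,0,0],[1,0,-0.13,0,0],[1,0,-0.13,0,0]]'; python3 - <<'E'
from h import *
t=eyes.read_camera("top");s=eyes.read_camera("side")
C=np.array([503.6,133.1]);a=np.radians(3.9);ex=np.array([np.cos(a),np.sin(a)]);ey=np.array([-ex[1],ex[0]])
def cloud(c):
    X,Y=np.meshgrid(np.arange(200,420),np.arange(110,290)); uv=np.c_[X.ravel(),Y.ravel()]; return deep(c,uv)
for n,c in(("top",t),("side",s)):
    P=cloud(c); x=(P[:,:2]-C)@ex;y=(P[:,:2]-C)@ey
    for lo,hi in((-108,-80),(-60,-20),(20,60),(80,105)):
        k=(x>lo)&(x<hi)&((abs(y-140)<15)|(abs(y+140)<15))&(P[:,2]>60)&(P[:,2]<140)
        if k.sum(): print(n,lo,k.sum(),"z",round(np.median(P[k,2]),1))
E
python3 crop.py top 340 150 420 240 t4.png;python3 crop.py side 210 70 410 270 s4.png
```

```text
time_s: 48.12
position: [427.1, 132.1, 402.0]
ee_rot: [[-0.068, 0.009, -0.998], [0.998, 0.015, -0.068], [0.015, -1.0, -0.01]]
contact_force: [-0.2, 0.3, 0.1]
opening: 0.0
top -108 214 z 94.7
top -60 297 z 94.5
top 20 296 z 94.3
top 80 183 z 94.9
side -108 124 z 96.2
side -60 175 z 96.7
side 20 161 z 96.7
side 80 103 z 96.8
scale 6
scale 3
```

View pics/t4.png

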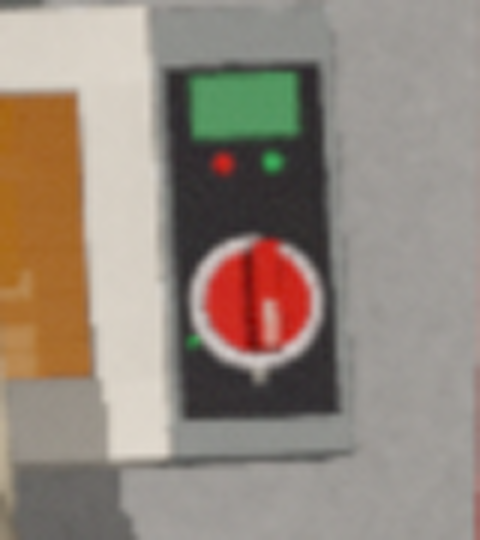

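View pics/s4.png

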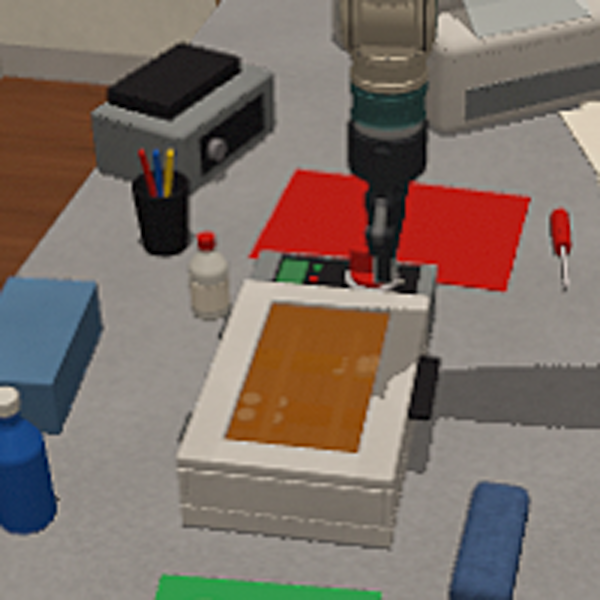

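The lid is level (95 mm all over in the top view, 96–97 in the side view). The switch bar lies along the case's x, with its white pointer at the off mark (260,378) and the green on mark at lower left (193,342). Clockwise from above leads from one to the other.

```bash
python3 - <<'E'
from h import *
t=eyes.read_camera("top")
print(plane(t,[(340+268/6,150+296/6)],124),plane(t,[(340+257/6,150+302/6)],88))
E
python3 go.py 482 -73 330 93.9
```

```text
[[477.20401557 -73.37692406 124.        ]] [[478.18698189 -73.79212078  88.        ]]
dx dy dz [-0.2091  0.0628 -0.0436] roll -0.0 dist 223 t 48.375 open -0.1 tilt [-0.004  0.013 -1.   ]
```

```bash
python3 -m jog '[[0.5,-0.04,0.0,-0.01,0],[0.5,-0.08,0.0,-0.015,0],[0.5,-0.13,0,-0.02,0],[0.5,-0.17,0,-0.03,0],[0.5,-0.21,0.04,-0.0416,0],[0.5,-0.2104,0.06,-0.0416,0],[0.5,-0.2104,0.07,-0.0416,0],[0.5,-0.2104,0.07,-0.0416,0]]'; python3 go.py 480 -74.5 272 93.9; python3 crop.py side 270 80 400 190 s5.png;python3 crop.py top 340 130 440 240 t5.png
```

```text
time_s: 49.38
position: [480.3, -73.7, 323.3]
ee_rot: [[-0.068, -0.004, -0.998], [0.998, 0.015, -0.068], [0.015, -1.0, 0.003]]
contact_force: [-1.3, -0.3, 0.2]
opening: 41.9
dx dy dz [-0.0015  0.0513  0.0002] roll 0.0 dist 51 t 49.375 open 41.9 tilt [-0.004  0.015 -1.   ]
scale 5
scale 5
```

View pics/s5.png

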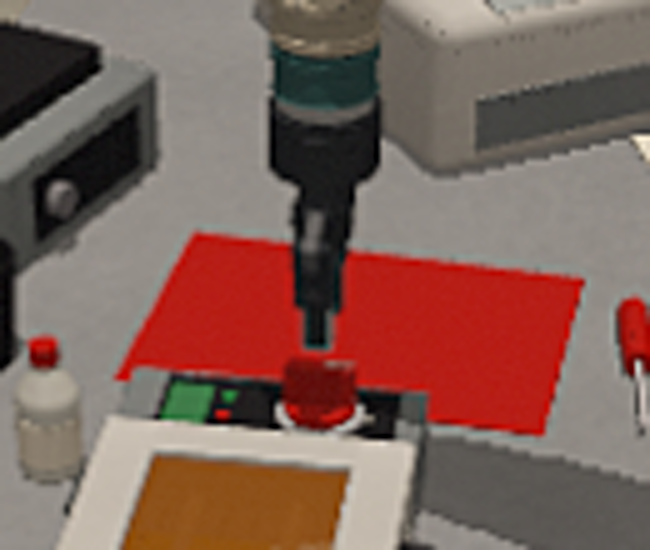

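View pics/t5.png

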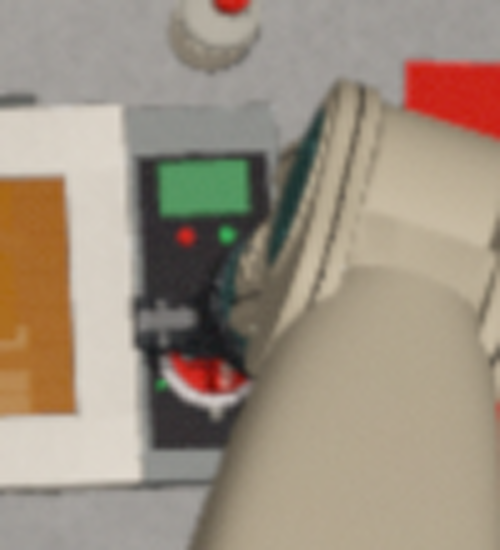

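```bash
python3 -m jog '[[0.5,-0.003,0.02,0,0],[0.5,-0.003,0.04,0,0],[0.5,-0.003,0.05,0,0],[0.5,-0.003,0.05,0,0],[0.5,-0.003,0.05,0,0]]'; python3 -m jog '[[0.8,0,0,0,0],[1,0,0,0,0],[1,0,0,0,0],[1,0,0,0,0],[1,0,0,0,0]]'
```

```text
time_s: 50.1
position: [481.7, -76.5, 275.6]
ee_rot: [[-0.068, 0.001, -0.998], [0.998, 0.013, -0.068], [0.013, -1.0, -0.002]]
contact_force: [0.7, -0.1, 0.4]
opening: 42.5
time_s: 50.72
position: [481.5, -75.4, 275.7]
ee_rot: [[-0.069, 0.001, -0.998], [0.997, 0.018, -0.069], [0.018, -1.0, -0.002]]
contact_force: [-0.8, 6.6, 5.1]
opening: 12.4
```

```bash
python3 -m jog '[[1,0.002,0,0,0],[1,0.002,0,0,5],[1,0.002,0,0,12],[1,0.002,0,0,20],[1,0.002,0,0,28],[1,0.002,0,0,35]]'; python3 -m jog '[[1,0,0,0,8],[1,0,0,0,16],[1,0,0,0,22],[1,0,0,0,26],[1,0,0,0,27],[1,0,0,0,27]]'; python3 -c "
from rig import telemetry as t; print(t.state()['wrist_torque'],t.state()['qpos'])"
```

```text
time_s: 51.48
position: [481.5, -74.6, 275.7]
ee_rot: [[0.52, 0.001, -0.854], [0.854, 0.013, 0.52], [0.012, -1.0, 0.006]]
contact_force: [-1.5, 2.1, 5.8]
opening: 12.8
time_s: 52.22
position: [481.4, -74.7, 275.7]
ee_rot: [[0.849, 0.001, -0.528], [0.528, 0.013, 0.849], [0.007, -1.0, 0.011]]
contact_force: [-1.2, 0.7, 7.2]
opening: 12.8
[0.03027526 0.30889977 0.08221338] [-0.28975492  0.14367054 -0.48507056  0.94517388  0.01235023  0.72458248]
```

```bash
python3 -m jog '[[0.8,0,0,0,0],[0.6,0,0,0,0],[0.45,0,0,0,0],[0.45,0,0,0,0],[0.45,0,-0.03,0,0],[0.45,0,-0.07,0,0],[0.45,0,-0.12,0,0],[0.45,0,-0.16,0,0]]'; python3 go.py 350 -380 440 0; python3 crop.py side 270 80 400 190 s6.png
```

```text
time_s: 53.22
position: [481.2, -76.8, 436.6]
ee_rot: [[0.849, 0.001, -0.528], [0.528, 0.013, 0.849], [0.008, -1.0, 0.011]]
contact_force: [0.5, 0.1, -0.8]
opening: 47.1
dx dy dz [-0.2715 -0.0076 -0.1881] roll 31.9 dist 330 t 53.225 open 47.1 tilt [ 0.001  0.013 -1.   ]
scale 5
```

View pics/s6.png

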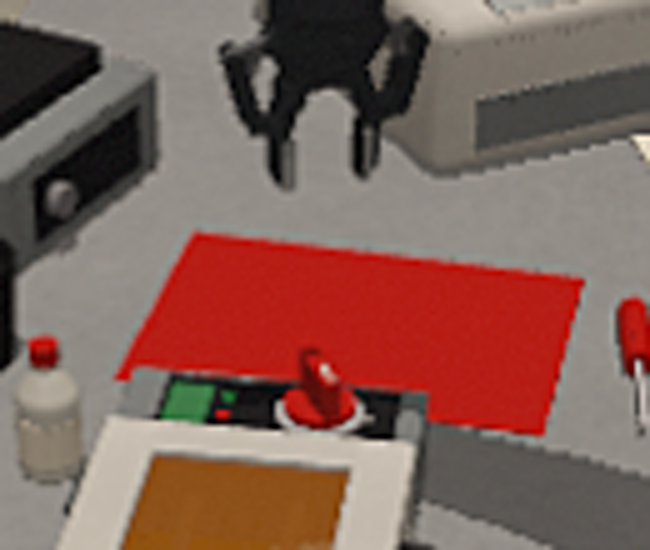

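The switch bar has turned and stays put. Moving the arm clear for a final look from above.

```bash
python3 -m jog '[[0.45,-0.05,0,-0.035,0],[0.45,-0.1,0,-0.07,0],[0.45,-0.15,0,-0.1,0],[0.45,-0.2,0,-0.14,0],[0.45,-0.25,0,-0.17,0],[0.45,-0.27,0,-0.188,0],[0.45,-0.27,0,-0.188,0],[0.45,-0.27,0,-0.188,0]]'; python3 crop.py top 180 100 440 295 f1.png; python3 crop.py top 340 150 420 240 f2.png; python3 crop.py side 200 110 400 310 f3.png
```

```text
time_s: 54.28
position: [351.2, -378.4, 430.2]
ee_rot: [[0.849, -0.001, -0.528], [0.528, 0.015, 0.849], [0.007, -1.0, 0.013]]
contact_force: [-0.5, -0.1, 0.3]
opening: 47.2
scale 3
scale 6
scale 3
```

View pics/f1.png

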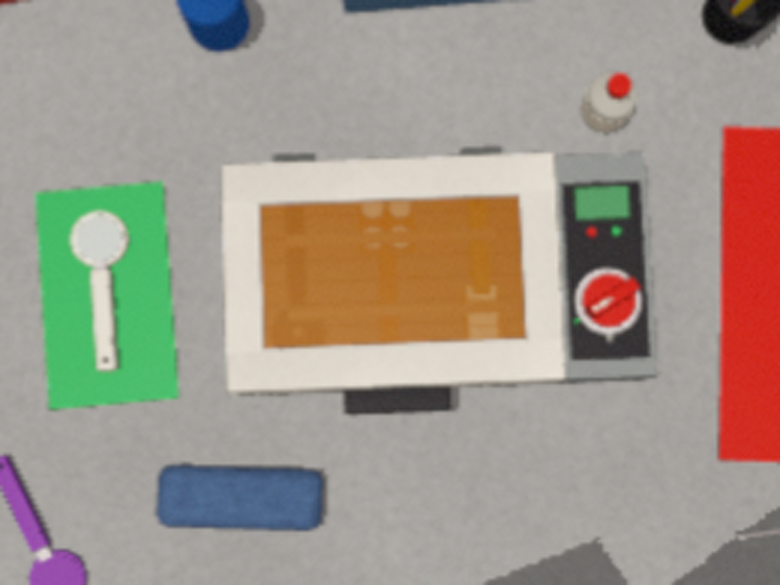

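View pics/f2.png

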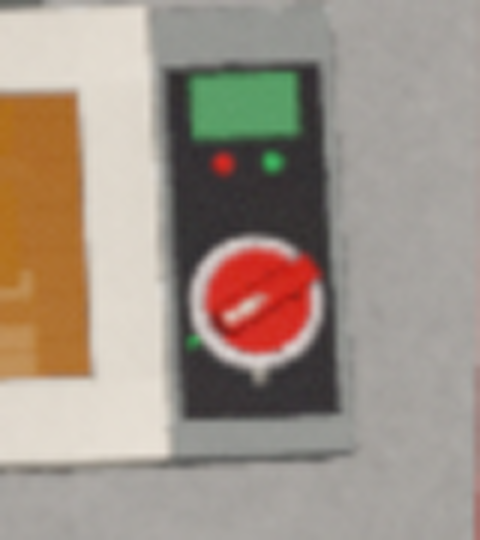

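View pics/f3.png

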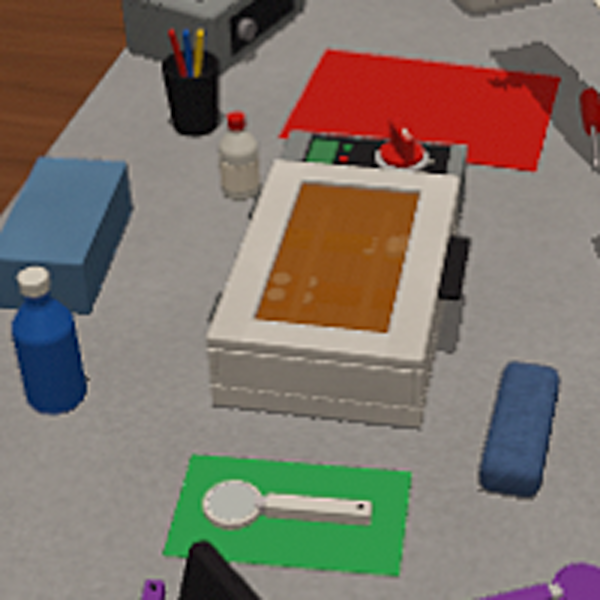

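The pointer stays at the green on mark (f2, 193,342), the lid is flat, and the three instruments show through the window. The magnifier is on the green mat and the bystanders have not moved. Handing in.

```bash
python3 -c "
from rig import finish_job; print(finish_job())"
```

```text
the job is handed in; nothing more can be done
None
```

The whole job was done in the required order and handed in at about 54 s. `finish_job` reports no verdict, so success rests on my own checks.

- **White magnifier:** it was moved first and lies flat, near the middle of the green mat.
- **Used instruments:** there were three on the red mat (yellow prism bar, orange flipper, black occluder) and no blue magnifier. They were laid side by side on the chamber floor, and their handle tops measured 44–47 mm, so they lie flat at floor level. The occluder was knocked aside partway through, so I measured it again before gripping it.
- **Lid:** I pushed it down from behind and pressed it to its stop (18 N, no further travel). It measured level: 94–95 mm in the top camera and 96–97 mm in the side camera.
- **Switch:** I turned it clockwise with the lid down, and the pointer stays at the green mark after release.
- **Bystanders:** the bottle and the case look unmoved in the last pictures. The screwdriver is only partly in view there, and nothing came near it.

**Things that went wrong or disagreed:**
- The last joint ran into its range limit at the first approach. I turned the gripper half round to mend that. It left the tool tilted by 0.014 rad, which I allowed for.
- One side-camera height reading of the occluder failed, so I used the top view there.
- The switch axis measured by pixel clicks differed from the case geometry by 4–5 mm. The bar showed a small side load (6.6 N) when gripped, and I eased it before turning.

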